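# Deburr the flagged bearing bore with the swivel-blade tool

## Robot

A 7-joint arm with a two-finger parallel gripper is mounted at the origin on the work surface. World frame = base frame: x ahead of the robot, y to its left, z up, the work surface at z = 0. Lengths are in m, angles in rad, forces in N, time in s.
With the tool pointing down it reaches from about 0.35 to 0.9 m from the base axis. Payload 8.1 kg.
Tool frame: the origin (TCP) lies at the very end of the fingers, on their centre line; the grasp point (between the pads) lies 19 mm behind it (arm.grip_depth is the distance from the TCP to the grasp point, in m); x points along the fingers, z is the direction in which the jaws open and shut, and the axes are right-handed (so a half turn about x gives the same grasp; the last joint's range is limited). The gripper opens to 92 mm and grips with 3 to 60 N. Pads are 19 mm wide; open, the fingers measure 130 mm over their backs; the gripper's body (75 mm by 190 mm) begins 47 mm behind the grasp point.
Start: joints at [1.227, 0.434, 0.025, 1.573, -0.012, 1.134, -0.075], TCP at [0.149, -0.607, 0.198] pointing down, gripper open.
Joint ranges: [-2.62, 2.62], [-0.44, 2.09], [-1.27, 1.32], [0.08, 2.57], [-1.32, 4.46], [0.12, 2], [-2.74, 2.74]. Speed limits (rad/s): [2.22, 2.22, 3.01, 3.01, 3.14, 3.14, 3.14].

## Interface

Orientations are given as a rotation vector (axis times angle).
In Python, from cell import status, cams, arm gives the robot as it stands. The module is installed in compiled form; this text tells all that it offers.
- The arm moves only by the tool step_arm, never from a script. Its argument "rows" is a list of rows, each a list of 7 numbers: the gripper command: -1 is fully open, 1 is shut, values between are in proportion, then the shift along the tool's x, y, z as a fraction of full scale, then the turn, a rotation vector about the tool's x, y, z as a fraction of full scale. In form: [[grip, x, y, z, rx, ry, rz], ...]. A call has 1 to 12 rows; each row is the pose to reach, as a shift and turn from the pose commanded when the call began, along the tool's axes at that moment; what a row does not reach only later rows make up. Full scale, the value 1, is 80 cm for a shift and 60 degrees for a turn. A row lasts 1/12 s, in which the tool goes at most 41.7 mm and 7.16 degrees, less where a joint would pass 70% of its speed; a pose out of reach is approached as far as the arm can. A call with a number of a shift or a turn outside -1 to 1 is refused whole. A call with a gripper value outside its range is refused whole. The fingers move at their own pace and stop on an object; "newtons" is the grip in N (left out, the last holds). Time passes only in rows, so rows that repeat a pose let the fingers close. It gives the time, the measured TCP pose, the force and the opening at its end, in the units of the state.
- status.observe(): the state, without advancing time (a new reading comes with each control period).
- cams.get_image(name): name is "scene" or "top" or "wrist"; returns a dict with "pixels" (384x512x3 uint8, red, green, blue), "range_z" (384x512 float32, m along the optical axis (not along the pixel's ray), 0 where there is no reading), "camera_matrix" (3x3 intrinsics, pixels), "eye" and "attitude" of the camera in the world; the wrist camera has in their place "tool_from_camera" (4x4, takes a point from camera to tool coordinates, whose origin is the TCP and whose axes are the tool frame's). Camera axes: x right, y down, z forward; pixel columns grow to the right and rows downward; lengths in m; the calibration is good to about 2 mm. A picture is of the moment at which its call begins: read the wrist's pose just before it.
- arm.sign_off(): hands the job in, once; it reports no verdict.
The state is a dict: "clock": time; "joints": joint angles; "dq": joint speeds; "joint_efforts": joint torques, N m; "position": TCP position; "ee_rot": TCP orientation; "force": force on the tool from outside, world axes, zero at the start; "ft_torque": the same for the moment, N m; "width": opening from 0.0 (shut) to 1.0 (fully open).
Only numpy, scipy, OpenCV 4.12 (cv2) and the standard library are available. Lean on these libraries where they do the work, as an engineer would, in place of code of your own. Each camera call takes 0.05 s, during which the arm holds its last target.

## Task

One of the two clamped bearing housings has been flagged by inspection with an orange sticker: its bore still has a sharp edge. Take the orange-handled deburring tool from its rack, set the hooked blade on the top edge of that bore beside the sticker and run it once right round clockwise (seen from above) back to the sticker, keeping it in steady, gentle contact with the edge. Keep the blade off the finished housing (green sticker), do not disturb the mug and the tin, and hang the tool upright in its rack slot again.

Things in the scene. Friction and masses are not known exactly. Their poses are not given: they have to be found in the camera images.
- tool: Swivel-blade deburring tool, 145 mm long, 0.18 kg, loose, hanging upright in the rack. Origin on its axis at the underside of its black guard flange (diameter 32, 4 thick); z up along the handle. Below the flange: steel neck, diameter 16, to z = -22 mm, collet to -30, then the blade's shank, diameter 4, its lower end at -46 with the spring out. Its yaw means nothing.
- tool_grip (a point): where to grip the tool: on its axis, 40 mm above its origin, in the round orange handle (diameter 22, from 4 to 78 mm above the origin). From above, any direction round it; grip it firmly (100 N is safe), or it tilts in the fingers.
- spindle (a joint): how far the spring-loaded shank with the blade is pushed up into the handle (m): 0 out, 0.014 fully in. Spring 0.5 N at 0, 2.2 N at 0.014. Aim for about 0.007; 0.002 to 0.012 works.
- blade: Hooked blade, a 4 mm bar. Origin at the shank's lower end on the tool's axis; from there it runs out and down at 45 degrees along its own +x to the tip. It swivels freely, endlessly, about the tool's axis, and starts turned anyhow. It works like a castor: axis held OUTSIDE the bore, over the rim, blade reaching back in and down, its underside on the bore's edge; it follows by itself as the tool is led round.
- blade_edge (a point): working spot at mid-blade, 9 mm out from the tool's axis and 9 mm below the shank's end. Working position: tool upright, its axis about 8 mm outside the bore's edge (43 mm from the bore's centre), its origin 51 mm above the rim: then the spring is about 7 mm in and the contact force 1 to 3 N. The handle need not turn.
- blade_tip (a point): tip of the blade, 20 mm out and 20 mm down from the shank's end. To set on: lower the upright tool at the bore's centre to working height (origin 51 mm above the rim, so the shank clears the rim by 5 mm), then lead it outwards along a curve, not straight at the wall: a blade pointing outwards is swung round by the wall. Leave by rising 30 mm.
- rack: Green sheet-metal tool rack, fixed, 100 x 160 x 120 mm. Origin: centre of its underside; -x is its front (the robot's side). Shelf 5 mm thick, top at z = 120 mm, front edge at x = -30 mm, two U-slots 22 mm wide open to the front, ending at x = 12 mm: the tool's at y = -36 mm, a file's (fixed, wooden handle 48 mm above the shelf) at y = 36 mm. Open below the shelf.
- rack_slot (a point): where the tool's origin belongs: top of the shelf, on the slot's centre line, 34 mm in from its front edge; axes as the rack. The hook may catch in the slot on the way straight up: lift the flange about 8 mm off the shelf and draw the tool out level towards -x, 70 mm or more; hang it up the same way.
- housing_raw: Cast-aluminium flanged bearing housing still to do: dull grey, dark sharp bore edge, ORANGE 24 mm sticker on the flange towards its -x. Flange 144 mm square, 14 thick; round boss 100 mm across, its rim 34 mm above the origin; through bore, diameter 70. Origin: bore axis, underside of the flange (16 mm above the bench); z up. Clamped immovably in a blue fixture.
- housing_raw_bore (a point): centre of the raw bore in the plane of its top edge, 50 mm above the bench; axes as the housing (sticker towards -x). The fixture's toggle clamp stands towards +x, from 50 to 220 mm, at most 62 mm above the bench; low dowels on the other sides.
- housing_done: identical housing in an identical fixture, already finished: bright, clean bevelled bore edge, GREEN sticker. Origin as on the raw one. The blade must not touch it.
- mug: steel mug, diameter 76, 85 mm high, standing; origin under its centre. Leave alone.
- tin: blue tin, diameter 72, 85 mm high, standing; origin under its centre. Leave alone.
Things that resemble listed ones, but are neither listed nor needed, are in the scene too. There is more than one size of the rack; the one meant has the size given above.

How it is judged:
On the way, in this order (a step that is already met when the one before it is completed fails the run):
1. the blade bears on the raw bore's edge, at the orange sticker (contact force between blade and housing_raw above 0.4 N and horizontal distance between blade_edge and housing_raw_bore between 0.029 and 0.042 m and z of blade_tip in the frame of housing_raw_bore below -0.0015 m and x of blade_edge in the frame of housing_raw below -0.0145 m and y of blade_edge in the frame of housing_raw between -0.0135 and 0.0135 m), for 0.2 s.
2. the blade bears on the raw bore's edge, an eighth of the way round, clockwise (contact force between blade and housing_raw above 0.4 N and horizontal distance between blade_edge and housing_raw_bore between 0.029 and 0.042 m and z of blade_tip in the frame of housing_raw_bore below -0.0015 m and x of blade_edge in the frame of housing_raw below -0.0145 m and y of blade_edge in the frame of housing_raw above 0.0145 m), for 0.2 s.
3. the blade bears on the raw bore's edge, a quarter round (contact force between blade and housing_raw above 0.4 N and horizontal distance between blade_edge and housing_raw_bore between 0.029 and 0.042 m and z of blade_tip in the frame of housing_raw_bore below -0.0015 m and x of blade_edge in the frame of housing_raw between -0.0135 and 0.0135 m and y of blade_edge in the frame of housing_raw above 0.0145 m), for 0.2 s.
4. the blade bears on the raw bore's edge, three eighths round (contact force between blade and housing_raw above 0.4 N and horizontal distance between blade_edge and housing_raw_bore between 0.029 and 0.042 m and z of blade_tip in the frame of housing_raw_bore below -0.0015 m and x of blade_edge in the frame of housing_raw above 0.0145 m and y of blade_edge in the frame of housing_raw above 0.0145 m), for 0.2 s.
5. the blade bears on the raw bore's edge, half way round (contact force between blade and housing_raw above 0.4 N and horizontal distance between blade_edge and housing_raw_bore between 0.029 and 0.042 m and z of blade_tip in the frame of housing_raw_bore below -0.0015 m and x of blade_edge in the frame of housing_raw above 0.0145 m and y of blade_edge in the frame of housing_raw between -0.0135 and 0.0135 m), for 0.2 s.
6. the blade bears on the raw bore's edge, five eighths round (contact force between blade and housing_raw above 0.4 N and horizontal distance between blade_edge and housing_raw_bore between 0.029 and 0.042 m and z of blade_tip in the frame of housing_raw_bore below -0.0015 m and x of blade_edge in the frame of housing_raw above 0.0145 m and y of blade_edge in the frame of housing_raw below -0.0145 m), for 0.2 s.
7. the blade bears on the raw bore's edge, three quarters round (contact force between blade and housing_raw above 0.4 N and horizontal distance between blade_edge and housing_raw_bore between 0.029 and 0.042 m and z of blade_tip in the frame of housing_raw_bore below -0.0015 m and x of blade_edge in the frame of housing_raw between -0.0135 and 0.0135 m and y of blade_edge in the frame of housing_raw below -0.0145 m), for 0.2 s.
8. the blade bears on the raw bore's edge, seven eighths round (contact force between blade and housing_raw above 0.4 N and horizontal distance between blade_edge and housing_raw_bore between 0.029 and 0.042 m and z of blade_tip in the frame of housing_raw_bore below -0.0015 m and x of blade_edge in the frame of housing_raw below -0.0145 m and y of blade_edge in the frame of housing_raw below -0.0145 m), for 0.2 s.
9. the blade bears on the raw bore's edge, back at the sticker: the circle is closed (all of step 1), for 0.2 s.
At the end, for the whole second after the job is handed in: After one clockwise circle of the raw bore's edge, sticker to sticker, in contact (0.4 to 25 N) all the way: tool released, at rest in its rack slot, within 12 mm of its place there, flange on the shelf (5 mm), upright within 0.12 rad; finished housing untouched, mug and tin not moved over 20 mm (horizontal distance between tool and rack_slot below 0.012 m and z of tool in the frame of rack between 0.116 and 0.125 m and angle between tool's own z axis and vertical below 0.12 rad and linear speed of tool below 0.02 m/s).
It fails at once if the blade digs in: over 25 N on the raw housing (contact force between blade and housing_raw above 25 N).
It fails at once if the blade touches the finished housing (contact force between blade and housing_done above 0.5 N).
It fails at once if the mug or the tin is disturbed (moved more than 20 mm) (distance of any of mug, tin from where it was at the start of the episode above 0.02 m).
It also fails if it takes over 72 s, if anything falls off the work surface, if the arm or the gripper's body presses on something with over 40 N, if the wrist force passes 120 N, or if a joint passes its speed limit or range.

## Working session

There is one attempt and no reset: what is moved stays moved. The work goes in short steps, Python scripts to look and compute and a tool call to move; the robot and the scene stay as the last step left them, time stands still between calls to the robot, and variables do not carry over. Pictures are saved under pics/ and viewed, and the job is handed in when it is done.

Besides the shell and the picture viewer there is one more tool, called after "Emit:" as a command line: name --pt "numbers of a row" for each row, then --argument value for the rest. step_arm: Moves the arm, as the interface text tells. Its arguments: {"type":"object","properties":{"rows":{"type":"array","items":{"type":"array","items":{"type":"number"}}},"newtons":{"type":"number"}},"required":["rows"]}

```bash
mkdir -p pics; cat > h.py <<'E'
import numpy as np, cv2
from cell import status, cams, arm
from scipy.spatial.transform import Rotation as R
E
python3 - <<'E'
from h import *
s=status.observe()
for k,v in s.items(): print(k,np.round(v,4))
for n in ["scene","top","wrist"]:
    d=cams.get_image(n)
    np.savez(f"pics/{n}0.npz",**d)
    cv2.imwrite(f"pics/{n}0.png",d["pixels"][:,:,::-1])
    for k in d:
        if k not in("pixels","range_z"): print(n,k,np.round(d[k],4))
E
```

```text
clock 0.0
joints [ 1.2274  0.4353  0.025   1.5741 -0.0116  1.134  -0.0751]
dq [-0.001  -0.0008 -0.0005 -0.      0.0002 -0.0007  0.0011]
joint_efforts [ 7.00000e-04 -6.67848e+01  9.85400e-01 -3.14455e+01 -6.06000e-02
  4.27000e-02  2.00000e-04]
position [ 0.1488 -0.6064  0.197 ]
ee_rot [ 1.031   1.3149 -1.0295]
force [-0.1962 -0.6877 -0.5968]
ft_torque [-0.0372  0.0275  0.0038]
width 0.9985
scene camera_matrix [[367.0876   0.     257.446 ]
 [  0.     367.0876 198.7988]
 [  0.       0.       1.    ]]
scene eye [0.8964 0.5589 0.7871]
scene attitude [-0.8534 -2.5151  1.0917]
top camera_matrix [[405.5141   0.     257.7994]
 [  0.     405.5141 193.7981]
 [  0.       0.       1.    ]]
top eye [0.1576 0.0113 1.5855]
top attitude [-2.1309  2.1347 -0.1841]
wrist camera_matrix [[301.3971   0.     256.065 ]
 [  0.     301.3971 192.1969]
 [  0.       0.       1.    ]]
wrist tool_from_camera [[-6.000e-04 -2.532e-01  9.674e-01 -1.872e-01]
 [ 1.000e-04 -9.674e-01 -2.532e-01  6.730e-02]
 [ 1.000e+00 -0.000e+00  6.000e-04  4.000e-04]
 [ 0.000e+00  0.000e+00  0.000e+00  1.000e+00]]
```

View pics/scene0.png

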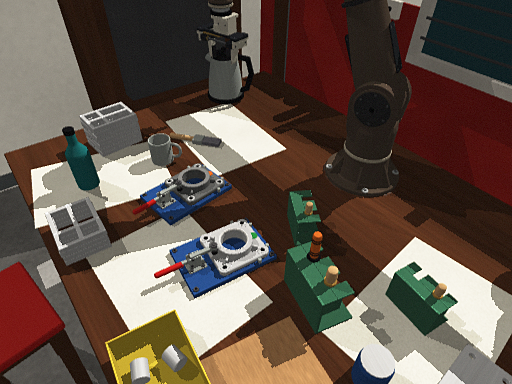

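View pics/top0.png

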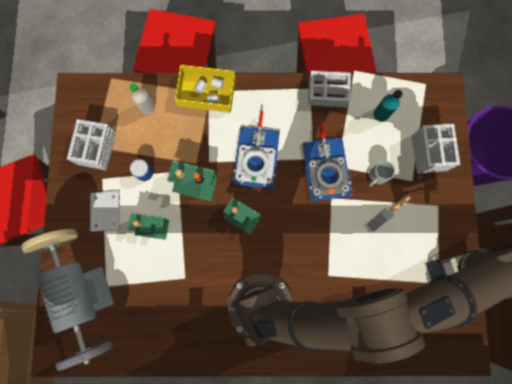

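View pics/wrist0.png

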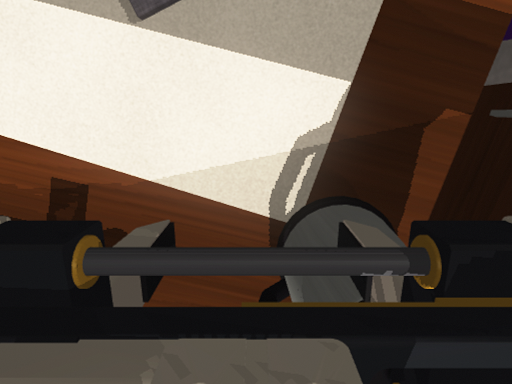

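Top view: the orange handle is at (197,176), in the rack at (193,180). Other racks are at (241,215) and (150,225), with wooden handles only. The orange sticker is near (331,191) on the right housing at (329,175). The left housing at (257,163) has the green sticker. I'll enlarge these.

```bash
python3 - <<'E'
import numpy as np, cv2
a=cv2.imread("pics/top0.png")
c1=a[150:250,120:275]; c2=a[110:210,225:405]
cv2.imwrite("pics/c1.png",cv2.resize(c1,None,fx=5,fy=5,interpolation=cv2.INTER_CUBIC))
cv2.imwrite("pics/c2.png",cv2.resize(c2,None,fx=4.4,fy=4.4,interpolation=cv2.INTER_CUBIC))
b=cv2.imread("pics/scene0.png")
cv2.imwrite("pics/c3.png",cv2.resize(b[185:335,270:460],None,fx=4,fy=4,interpolation=cv2.INTER_CUBIC))
E
```

```text
(no output)
```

View pics/c1.png

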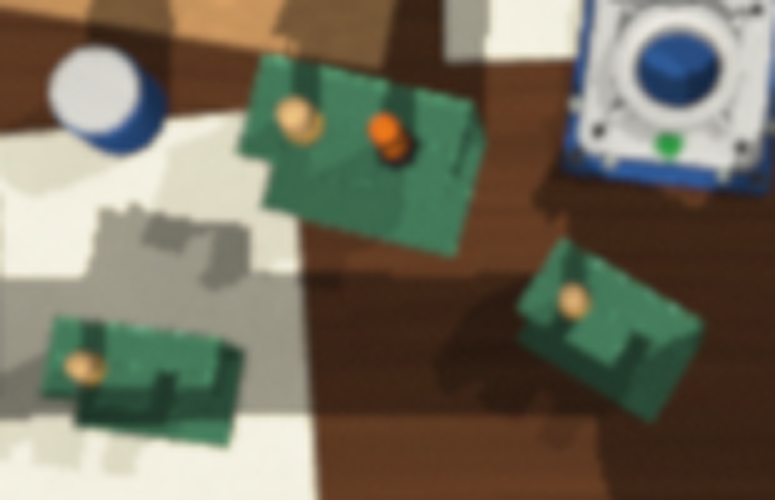

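View pics/c2.png

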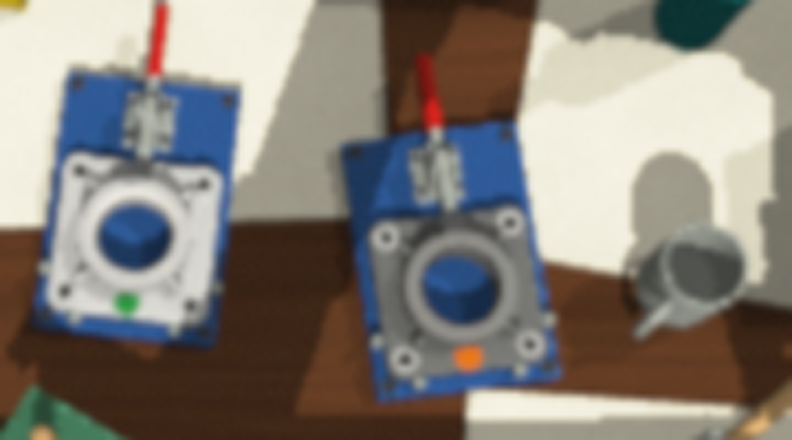

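View pics/c3.png

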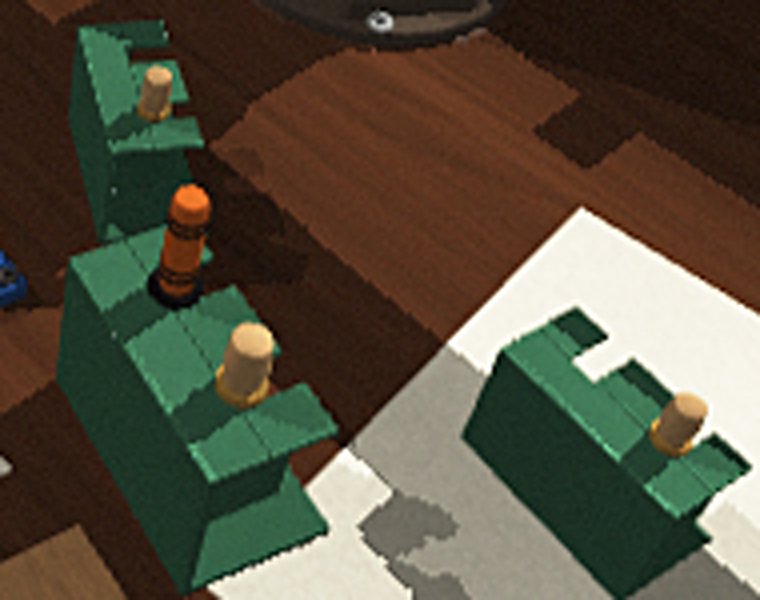

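The tool hangs in the largest rack, at crop (385,135) → top (197,177). Next to it is the wooden file at (180,174). The raw housing is the grey one with the orange sticker at top (331,191). Now I'll measure with depth.

```bash
cat >> h.py <<'E'
def cloud(d):
    z=d["range_z"].astype(float); K=d["camera_matrix"]
    v,u=np.mgrid[:z.shape[0],:z.shape[1]]
    P=np.stack([(u-K[0,2])/K[0,0]*z,(v-K[1,2])/K[1,1]*z,z],-1)
    if "eye" in d: W=P@R.from_rotvec(d["attitude"]).as_matrix().T+d["eye"]
    else:
        T=d["tool_from_camera"]; W=P@T[:3,:3].T+T[:3,3]
        W=W@R.from_rotvec(d["ee_rot"]).as_matrix().T+d["position"]
    W[z==0]=np.nan
    return W
E
python3 - <<'E'
from h import *
for n in["top","scene"]:
    d=dict(np.load(f"pics/{n}0.npz")); W=cloud(d); px=d["pixels"].astype(int)
    print(n, W[197,176] if n=="top" else "")
    if n=="top":
        for (u,v) in [(197,176),(180,174),(331,191),(329,200),(190,192),(257,140),(241,230),(300,220)]: print(u,v,np.round(W[v,u],4),px[v,u])
    hsv=cv2.cvtColor(d["pixels"],cv2.COLOR_RGB2HSV).astype(int)
    g=(hsv[...,0]>60)&(hsv[...,0]<85)&(hsv[...,1]>80)
    x,y,z=W[...,0],W[...,1],W[...,2]
    m=g&(abs(z-.12)<.008)&(x>.3)&(x<.7)
    pts=W[m]; print("shelf pts",len(pts),pts.mean(0),np.median(pts[:,2]))
    r=cv2.minAreaRect(pts[:,:2].astype(np.float32)*1000); print(r, np.round(cv2.boxPoints(r)))
    o=(hsv[...,0]<16)&(hsv[...,0]>4)&(hsv[...,1]>190)&(hsv[...,2]>140)
    for nm,mm in [("ostick",o&(abs(z-.03)<.008)&(x>.3)&(x<.7)&(y>-.5)&(y<0)),("tool",o&(z>.13)&(z<.22)&(x>.3)&(x<.7))]:
        p=W[mm]; print(nm,len(p),p.mean(0) if len(p) else 0, p.min(0) if len(p) else 0,p.max(0) if len(p) else 0)
    s=(hsv[...,1]<70)&(x>.3)&(x<.75)&(y<.2)&(y>-.5)
    for nm,y0,y1 in[("done",-.1,.1),("raw",-.4,-.13)]:
        mm=s&(abs(z-.05)<.006)&(y>y0)&(y<y1)
        p=W[mm]; print(nm,len(p),p.mean(0),np.median(p[:,2]))
E
```

```text
top [0.41835134 0.33231482 0.00279153]
197 176 [0.4604 0.2216 0.1986] [231 118  26]
180 174 [0.4778 0.2901 0.1531] [203 161 106]
331 191 [ 0.4365 -0.2764  0.0304] [232 120  27]
329 200 [ 0.4047 -0.2718  0.0066] [96 63 49]
190 192 [0.4387 0.2779 0.0006] [ 60 107  78]
257 140 [0.6349 0.0116 0.0575] [150 153 144]
241 230 [ 0.2881  0.0749 -0.0048] [42 32 21]
300 220 [ 0.3269 -0.157  -0.0038] [58 36 22]
shelf pts 617 [0.48214954 0.25300372 0.11978909] 0.1197062849572561
((480.39349365234375, 258.3284606933594), (155.9910888671875, 80.58778381347656), 75.74342346191406) [[422. 193.]
 [500. 173.]
 [539. 324.]
 [461. 344.]]
ostick 14 [ 0.43818588 -0.276756    0.02882836] [ 0.43284106 -0.28505793  0.02287493] [ 0.44465341 -0.26821719  0.03410665]
tool 31 [0.46123681 0.22316385 0.19023478] [0.45388118 0.21547146 0.15337881] [0.47109226 0.2329157  0.20308884]
done 300 [0.56178659 0.01911696 0.04979369] 0.04988378788410386
raw 315 [ 0.51262322 -0.26634504  0.05021227] 0.050079684400033964
scene 
shelf pts 1631 [0.49381707 0.26688391 0.11949204] 0.11964354225934626
((482.4350280761719, 259.421630859375), (160.2184600830078, 80.72758483886719), 75.9892349243164) [[424. 191.]
 [502. 172.]
 [541. 327.]
 [463. 347.]]
ostick 11 [ 0.43657574 -0.27227236  0.03056213] [ 0.4316755  -0.28496969  0.02884372] [ 0.44248132 -0.26084514  0.03515505]
tool 47 [0.46704317 0.226821   0.19657364] [0.45765002 0.21840551 0.16715317] [0.47567431 0.23533231 0.2001255 ]
done 658 [0.57402097 0.019231   0.04969326] 0.04982285485072918
raw 429 [ 0.52632    -0.26094384  0.04971107] 0.0499173542266973
```

```bash
python3 - <<'E'
from h import *
from scipy.optimize import least_squares
s=status.observe(); M=R.from_rotvec(s["ee_rot"]).as_matrix(); print(np.round(M,3))
for n in["top","scene"]:
    d=dict(np.load(f"pics/{n}0.npz")); W=cloud(d); x,y,z=np.moveaxis(W,-1,0)
    for nm,c in[("raw",(.51,-.266)),("done",(.56,.019))]:
        c=np.array(c)
        for it in range(6):
            rr=np.hypot(x-c[0],y-c[1]); p=W[(abs(z-.05)<.005)&(rr<.053)&(rr>.032)][:,:2]
            # fit annulus: penalise outside 35..50
            f=lambda q:(lambda r:np.r_[np.maximum(r-.050,0),np.maximum(.035-r,0)])(np.hypot(*(p-q).T))
            c=least_squares(f,c).x
        print(n,nm,len(p),np.round(c,4))
E
```

```text
[[-0.     0.971  0.238]
 [ 0.001  0.238 -0.971]
 [-1.    -0.    -0.001]]
top raw 253 [ 0.4981 -0.2675]
top done 232 [0.5474 0.0199]
scene raw 318 [ 0.5002 -0.2679]
scene done 493 [0.5493 0.0198]
```

Emit:
step_arm --pt "0 -0.065 0.525 -0.306 0 0 0" --pt "0 -0.065 0.525 -0.306 0 0 0" --pt "0 -0.065 0.525 -0.306 0 0 0" --pt "0 -0.065 0.525 -0.306 0 0 0" --pt "0 -0.065 0.525 -0.306 0 0 0" --pt "0 -0.065 0.525 -0.306 0 0 0" --pt "0 -0.065 0.525 -0.306 0 0 0" --pt "0 -0.065 0.525 -0.306 0 0 0" --pt "0 -0.065 0.525 -0.306 0 0 0" --pt "0 -0.065 0.525 -0.306 0 0 0" --pt "0 -0.065 0.525 -0.306 0 0 0" --pt "0 -0.065 0.525 -0.306 0 0 0" --newtons 20

```text
clock: 1.15
position: [0.501, -0.2655, 0.2501]
ee_rot: [1.029, 1.315, -1.027]
force: [-0.2, -0.5, -0.5]
width: 0.499
```

```bash
cat >> h.py <<'E'
def snap(n,f):
    s=status.observe(); d=cams.get_image(n)
    if n=="wrist": d["position"]=s["position"]; d["ee_rot"]=s["ee_rot"]
    np.savez(f"pics/{f}.npz",**d); cv2.imwrite(f"pics/{f}.png",d["pixels"][:,:,::-1]); return d
E
python3 - <<'E'
from h import *
from scipy.optimize import least_squares
d=snap("wrist","w1"); print(d["position"],d["ee_rot"])
W=cloud(d); x,y,z=np.moveaxis(W,-1,0)
c=np.array([.499,-.268])
for it in range(8):
    rr=np.hypot(x-c[0],y-c[1]); mk=(abs(z-.05)<.004)&(rr<.054)&(rr>.031); p=W[mk][:,:2]
    f=lambda q:(lambda r:np.r_[np.maximum(r-.050,0),np.maximum(.035-r,0)])(np.hypot(*(p-q).T))
    c=least_squares(f,c).x
r=np.hypot(*(p-c).T)
print(len(p),c,np.percentile(r,[1,5,50,95,99]),np.median(W[mk][:,2]))
hsv=cv2.cvtColor(d["pixels"],cv2.COLOR_RGB2HSV).astype(int)
o=(hsv[...,0]<16)&(hsv[...,0]>4)&(hsv[...,1]>170)&(hsv[...,2]>140)&(abs(z-.03)<.01)
q=W[o]; print("sticker",len(q),q.mean(0), np.degrees(np.arctan2(*(c-q.mean(0)[:2])[::-1])))
# flange rect
fl=(abs(z-.03)<.003)&(rr<.12); rct=cv2.minAreaRect((W[fl][:,:2]*1000).astype(np.float32)); print(rct)
E
```

```text
[ 0.50099517 -0.26547313  0.25012403] [ 1.02900485  1.31454684 -1.02667543]
2400 [ 0.49818223 -0.2702715 ] [0.03497095 0.03540892 0.04291572 0.04937661 0.04997314] 0.050666068844188186
sticker 147 [ 0.4362453  -0.27732789  0.03104774] 6.499602906541638
((516.7230834960938, -267.935302734375), (200.03985595703125, 162.35511779785156), 7.317422866821289)
```

View pics/w1.png

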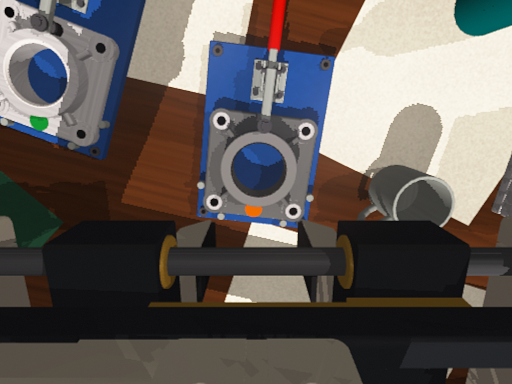

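Emit:
step_arm --pt "0 -0.0375 0.108 -0.61 0 0 0" --pt "0 -0.0375 0.108 -0.61 0 0 0" --pt "0 -0.0375 0.108 -0.61 0 0 0" --pt "0 -0.0375 0.108 -0.61 0 0 0" --pt "0 -0.0375 0.108 -0.61 0 0 0" --pt "0 -0.0375 0.108 -0.61 0 0 0" --pt "0 -0.0375 0.108 -0.61 0 0 0" --pt "0 -0.0375 0.108 -0.61 0 0 0" --pt "0 -0.0375 0.108 -0.61 0 0 0" --pt "0 -0.0375 0.108 -0.61 0 0 0" --pt "0 -0.0375 0.108 -0.61 0 0 0" --pt "0 -0.0375 0.108 -0.61 0 0 0" --newtons 20

```text
clock: 2.2
position: [0.4654, 0.2274, 0.28]
ee_rot: [1.03, 1.314, -1.03]
force: [0.6, 0.5, 0.0]
width: 0.504
```

Emit:
step_arm --pt "0 0 0 0 0 0 0" --pt "0 0 0 0 0 0 0" --pt "0 0 0 0 0 0 0" --pt "0 0 0 0 0 0 0"

```text
clock: 2.53
position: [0.4665, 0.2236, 0.2795]
ee_rot: [1.031, 1.312, -1.033]
force: [-0.3, -0.5, 0.6]
width: 0.499
```

```bash
python3 - <<'E'
from h import *
d=snap("wrist","w2"); print(d["position"],d["ee_rot"],status.observe()["joints"])
W=cloud(d); x,y,z=np.moveaxis(W,-1,0)
hsv=cv2.cvtColor(d["pixels"],cv2.COLOR_RGB2HSV).astype(int)
g=(hsv[...,0]>60)&(hsv[...,0]<85)&(hsv[...,1]>80)
m=g&(abs(z-.12)<.004); p=W[m]; r=cv2.minAreaRect((p[:,:2]*1000).astype(np.float32)); print(len(p),np.median(p[:,2]),r,cv2.boxPoints(r))
o=(hsv[...,0]<16)&(hsv[...,0]>4)&(hsv[...,1]>170)&(z>.13)&(z<.25)
for lo in np.arange(.12,.22,.01):
    q=W[(abs(z-lo)<.005)&o]
    if len(q)>3: print(lo,len(q),np.round(q.mean(0),4),np.round(q.min(0),4),np.round(q.max(0),4))
k=W[(abs(z-.124)<.004)&(d["pixels"].max(-1)<50)&(np.hypot(x-.467,y-.226)<.03)]
print("flange",len(k), k.min(0),k.max(0))
E
```

```text
[0.46650194 0.22356144 0.27946674] [ 1.03071213  1.31215959 -1.03264002] [-0.16006069  0.24202509 -0.48433946  1.67320868  0.11834422  1.2560397
 -2.00190704]
7591 0.12035263163386123 ((480.9727478027344, 258.2951965332031), (159.20179748535156, 79.62808990478516), 75.87564849853516) [[422.93756 190.81647]
 [500.15836 171.38504]
 [539.00793 325.77393]
 [461.78714 345.20535]]
0.15000000000000002 38 [0.4734 0.2263 0.1497] [0.4663 0.2152 0.1455] [0.476  0.2351 0.1546]
0.16000000000000003 34 [0.4735 0.2263 0.1605] [0.4671 0.2155 0.155 ] [0.4759 0.2348 0.1649]
0.17000000000000004 21 [0.4745 0.2265 0.1689] [0.4713 0.2186 0.1651] [0.4759 0.2334 0.1722]
0.18000000000000005 6 [0.4748 0.22   0.1788] [0.4719 0.2164 0.1765] [0.4763 0.2243 0.1849]
0.19000000000000006 93 [0.4719 0.2276 0.1907] [0.457  0.2162 0.1852] [0.4766 0.2355 0.195 ]
0.20000000000000007 326 [0.4658 0.2247 0.1979] [0.4562 0.2149 0.195 ] [0.4747 0.2343 0.2005]
flange 208 [0.45541329 0.2101111  0.12008961] [0.48072462 0.23985124 0.12671492]
```

View pics/w2.png

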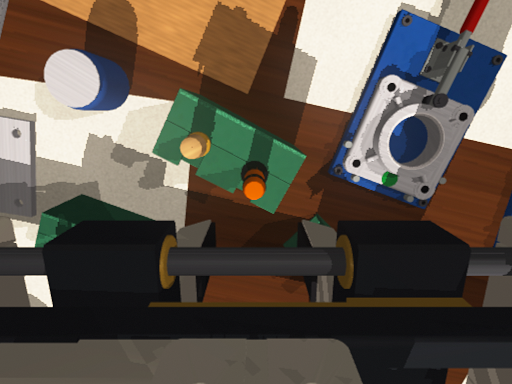

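Emit:
step_arm --pt "0 0.04 0 0 0 0 0" --pt "0 0.08 0 0 0 0 0" --pt "0 0.12 0 0 0 0 0" --pt "0 0.15 0 0 0 0 0" --pt "0 0.174 0 0 0 0 0" --pt "0 0.174 0 0 0 0 0" --pt "0 0.174 0 0 0 0 0"

```text
clock: 3.17
position: [0.466, 0.224, 0.1403]
ee_rot: [1.03, 1.313, -1.033]
force: [0.2, 0.2, 0.9]
width: 0.503
```

Emit:
step_arm --pt "0.5 0 0 0 0 0 0" --pt "0.6 0 0 0 0 0 0" --pt "1 0 0 0 0 0 0" --pt "1 0 0 0 0 0 0" --pt "1 0 0 0 0 0 0" --pt "1 0 0 0 0 0 0" --pt "1 0 0 0 0 0 0" --newtons 60

```text
clock: 3.75
position: [0.4667, 0.2258, 0.1415]
ee_rot: [1.031, 1.313, -1.029]
force: [0.9, -0.8, 6.4]
width: 0.229
```

Emit:
step_arm --pt "1 -0.005 0 0 0 0 0" --pt "1 -0.01 0 0 0 0 0" --pt "1 -0.01 0 0 0 0 0" --pt "1 -0.01 -0.015 -0.008 0 0 0" --pt "1 -0.01 -0.03 -0.016 0 0 0" --pt "1 -0.01 -0.045 -0.024 0 0 0" --pt "1 -0.01 -0.06 -0.032 0 0 0" --pt "1 -0.01 -0.075 -0.04 0 0 0" --pt "1 -0.01 -0.09 -0.048 0 0 0" --pt "1 -0.01 -0.1 -0.053 0 0 0" --pt "1 -0.01 -0.1 -0.053 0 0 0"

```text
clock: 4.67
position: [0.376, 0.2482, 0.1487]
ee_rot: [1.028, 1.315, -1.029]
force: [-0.3, -0.3, -1.6]
width: 0.229
```

```bash
python3 - <<'E'
from h import *
print(status.observe()["position"])
d=snap("scene","s3")
cv2.imwrite("pics/s3c.png",cv2.resize(d["pixels"][150:350,230:430,::-1],None,fx=3,fy=3))
d=snap("wrist","w3")
cv2.imwrite("pics/w3c.png",cv2.resize(d["pixels"][80:384,150:400,::-1],None,fx=2,fy=2))
E
```

```text
[0.37602599 0.24816164 0.14873749]
```

View pics/s3c.png

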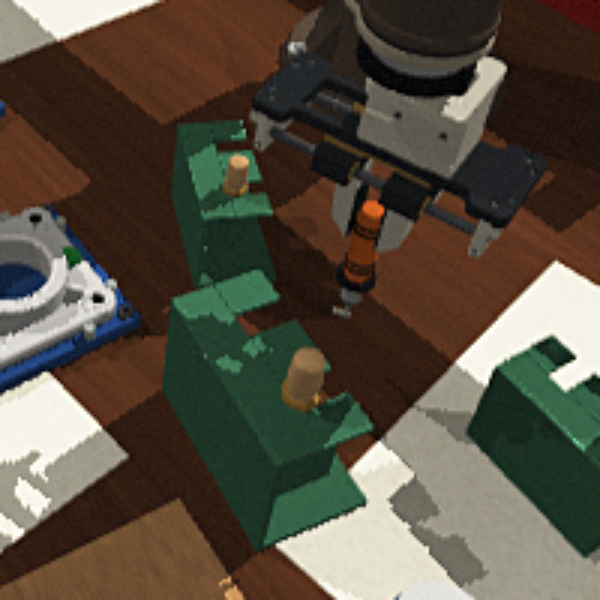

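View pics/w3c.png

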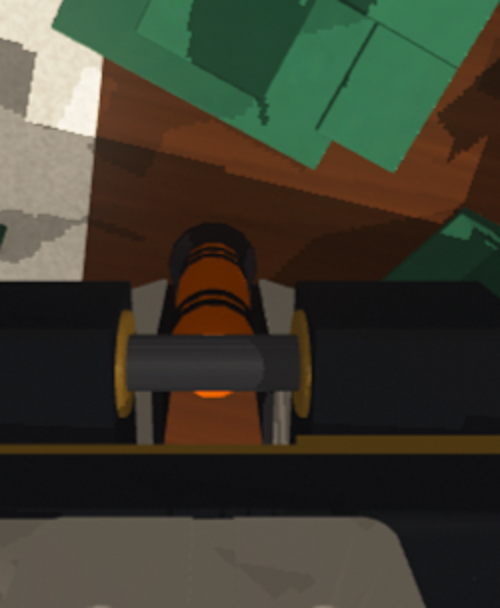

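```bash
python3 - <<'E'
from h import *
d=dict(np.load("pics/w3.npz")); d["position"]=np.zeros(3); d["ee_rot"]=np.zeros(3)
W=cloud(d)  # tool frame
hsv=cv2.cvtColor(d["pixels"],cv2.COLOR_RGB2HSV).astype(int)
o=(hsv[...,0]<16)&(hsv[...,0]>4)&(hsv[...,1]>170)&(np.hypot(W[...,1],W[...,2])<.03)&(W[...,0]<.03)
for a in np.arange(-.065,.02,.01):
    q=W[o&(abs(W[...,0]-a)<.005)]
    if len(q)>3: print(round(a,3),len(q),"y",np.round([q[:,1].min(),q[:,1].max()],4),"z",np.round([q[:,2].min(),q[:,2].max()],4))
k=W[(abs(W[...,0]-.018)<.012)&(d["pixels"].max(-1)<60)&(np.hypot(W[...,1],W[...,2])<.03)]
print("flange",len(k),k.min(0),k.max(0),np.percentile(k[:,0],[5,25,50,75,95]))
E
```

```text
-0.065 11 y [-0.0104 -0.0072] z [-0.0098 -0.0097]
-0.055 289 y [-0.0103  0.0093] z [-0.0098  0.0093]
-0.045 224 y [0.0016 0.0094] z [-0.0098  0.0106]
-0.035 135 y [0.0044 0.0094] z [-0.0081  0.0096]
-0.025 209 y [0.0006 0.0094] z [-0.0097  0.0114]
-0.015 171 y [0.001  0.0096] z [-0.0098  0.0113]
-0.005 123 y [-0.0025  0.0094] z [-0.0106  0.0121]
0.005 52 y [0.0056 0.0096] z [-0.0075  0.0084]
0.015 39 y [-0.008   0.0087] z [-0.0118  0.0083]
flange 589 [ 0.00692374 -0.00891514 -0.01460321] [0.01993937 0.01401672 0.01627034] [0.01614663 0.01676001 0.0172149  0.01770752 0.01849711]
```

Emit:
step_arm --pt "1 -0.05 0 0 0 0 0" --pt "1 -0.1 0 0 0 0 0" --pt "1 -0.15 0 0 0 0 0" --pt "1 -0.175 0 0.04 0 0 0" --pt "1 -0.175 0 0.09 0 0 0" --pt "1 -0.175 0 0.14 0 0 0" --pt "1 -0.175 0 0.19 0 0 0" --pt "1 -0.175 0 0.24 0 0 0" --pt "1 -0.175 0 0.29 0 0 0" --pt "1 -0.175 0 0.34 0 0 0" --pt "1 -0.175 0 0.34 0 0 0" --pt "1 -0.175 0 0.34 0 0 0"

```text
clock: 5.77
position: [0.4438, -0.0198, 0.2884]
ee_rot: [1.034, 1.311, -1.035]
force: [-0.1, 0.8, -1.8]
width: 0.228
```

Emit:
step_arm --pt "1 0 0 0.04 0 0 0" --pt "1 0 0 0.09 0 0 0" --pt "1 0 0 0.14 0 0 0" --pt "1 0 0 0.19 0 0 0" --pt "1 0 -0.004 0.24 0 0 0" --pt "1 0 -0.004 0.28 0 0 0" --pt "1 0 -0.004 0.31 0 0 0" --pt "1 0 -0.004 0.325 0 0 0" --pt "1 0 -0.004 0.325 0 0 0" --pt "1 0 -0.004 0.325 0 0 0" --pt "1 0 -0.004 0.325 0 0 0" --pt "1 0 -0.004 0.325 0 0 0"

```text
clock: 6.77
position: [0.5024, -0.2678, 0.2889]
ee_rot: [1.029, 1.315, -1.027]
force: [0.3, 0.4, -1.3]
width: 0.231
```

```bash
python3 - <<'E'
from h import *
from scipy.optimize import least_squares
s=status.observe(); print(s["clock"],s["position"],s["ee_rot"],s["force"])
print(np.round(R.from_rotvec(s["ee_rot"]).as_matrix(),4))
d=snap("wrist","w4")
W=cloud(d); x,y,z=np.moveaxis(W,-1,0)
c=np.array([.499,-.268])
for it in range(8):
    rr=np.hypot(x-c[0],y-c[1]); mk=(abs(z-.05)<.004)&(rr<.054)&(rr>.031); p=W[mk][:,:2]
    f=lambda q:(lambda r:np.r_[np.maximum(r-.050,0),np.maximum(.035-r,0)])(np.hypot(*(p-q).T))
    c=least_squares(f,c).x
print(len(p),c,np.median(W[mk][:,2]))
E
```

```text
6.7667 [ 0.50235582 -0.26780503  0.28885452] [ 1.0286552   1.31474615 -1.02748812] [ 0.27946893  0.3602751  -1.34735142]
[[ 3.000e-04  9.705e-01  2.410e-01]
 [ 7.000e-04  2.410e-01 -9.705e-01]
 [-1.000e+00  4.000e-04 -6.000e-04]]
1833 [ 0.4981771 -0.2703434] 0.05070686386056128
```

View pics/w4.png

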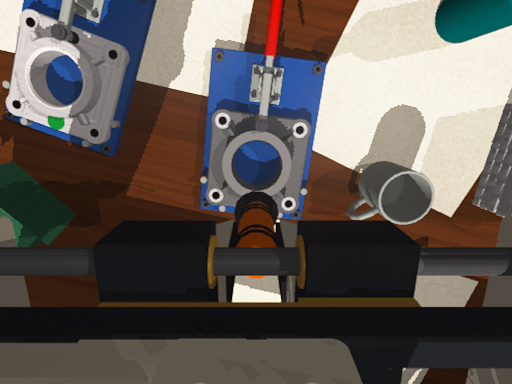

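Emit:
step_arm --pt "1 0.03 -0.0027 -0.002 0 0 0" --pt "1 0.07 -0.0027 -0.002 0 0 0" --pt "1 0.11 -0.0027 -0.002 0 0 0" --pt "1 0.145 -0.0027 -0.002 0 0 0" --pt "1 0.165 -0.0027 -0.002 0 0 0" --pt "1 0.1735 -0.0027 -0.002 0 0 0" --pt "1 0.1735 -0.0027 -0.002 0 0 0" --pt "1 0.1735 -0.0027 -0.002 0 0 0" --pt "1 0.1735 -0.0027 -0.002 0 0 0"

```text
clock: 7.57
position: [0.5007, -0.2691, 0.1515]
ee_rot: [1.03, 1.311, -1.029]
force: [0.1, 0.2, -1.1]
width: 0.227
```

```bash
python3 - <<'E'
from h import *
s=status.observe(); print(s["clock"],s["position"],s["dq"],s["force"])
d=snap("scene","s5")
cv2.imwrite("pics/s5c.png",cv2.resize(d["pixels"][130:250,120:270,::-1],None,fx=4,fy=4))
d=snap("wrist","w5")
cv2.imwrite("pics/w5c.png",cv2.resize(d["pixels"][50:250,150:370,::-1],None,fx=3,fy=3))
E
```

```text
7.5667 [ 0.50072634 -0.26905151  0.15148356] [ 3.07926918e-03 -3.22174119e-03  1.40571023e-03 -7.52344133e-05
 -7.42248424e-04 -2.86800650e-03  6.10038233e-04] [ 0.05933612  0.16275647 -1.08342638]
```

View pics/s5c.png

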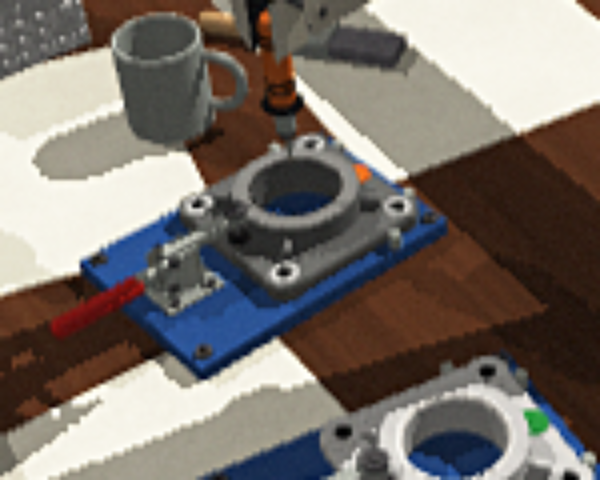

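View pics/w5c.png

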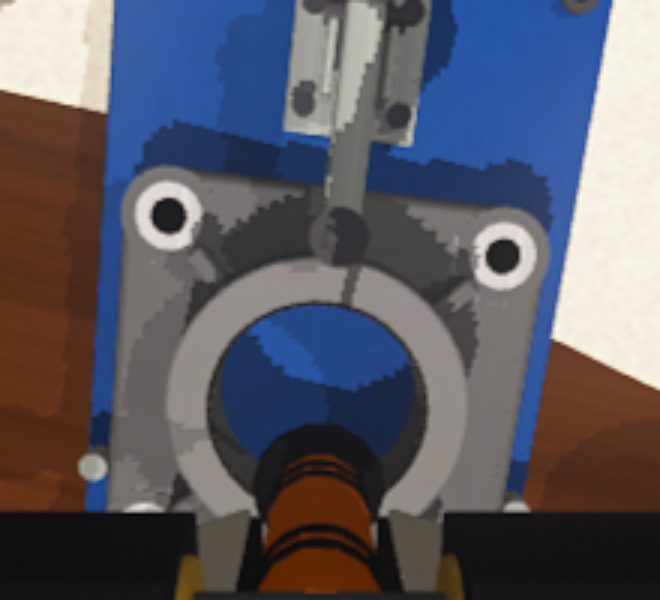

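```bash
python3 - <<'E'
from h import *
d=dict(np.load("pics/s5.npz")); M=R.from_rotvec(d["attitude"]).as_matrix()
for P in [(.4995,-.269,.1305),(.4995,-.269,.1085),(.4995,-.269,.085),(.4995,-.269,.05),(.4362,-.277,.03)]:
    c=M.T@(np.array(P)-d["eye"]); u=d["camera_matrix"]@c/c[2]; print(P,np.round((u[:2]-[120,130])*4))
cv2.imwrite("pics/s5d.png",cv2.resize(d["pixels"][145:190,170:215,::-1],None,fx=12,fy=12,interpolation=cv2.INTER_NEAREST))
E
```

```text
(0.4995, -0.269, 0.1305) [282. 102.]
(0.4995, -0.269, 0.1085) [285. 125.]
(0.4995, -0.269, 0.085) [288. 149.]
(0.4995, -0.269, 0.05) [293. 185.]
(0.4362, -0.277, 0.03) [358. 169.]
```

View pics/s5d.png

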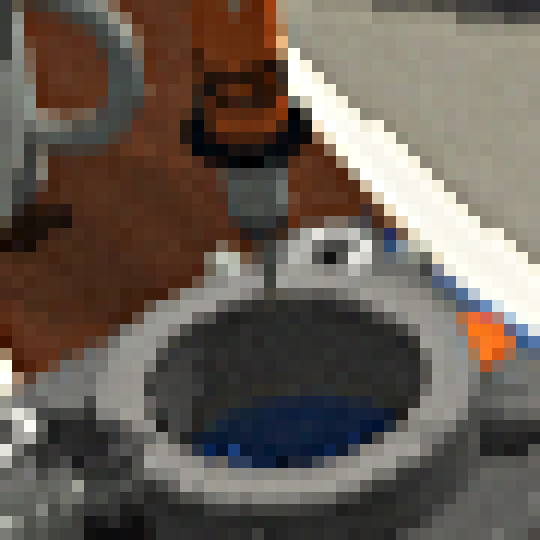

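```bash
python3 - <<'E'
from h import *
out=[]
for f,pos in [("s3",(.3785,.2473,.1278)),("s5",(.4995,-.269,.1290))]:
    d=dict(np.load(f"pics/{f}.npz")); M=R.from_rotvec(d["attitude"]).as_matrix()
    def pr(P):
        c=M.T@(np.array(P)-d["eye"]); return (d["camera_matrix"]@c/c[2])[:2]
    pos=np.array(pos); sh=pr(pos-[0,0,.046]); print(f,"shank",sh,"collet",pr(pos-[0,0,.03]))
    for a in range(0,360,30):
        t=pr(pos+[.02*np.cos(np.radians(a)),.02*np.sin(np.radians(a)),-.066]); print(a,np.round(t-sh,1),end="; ")
    print()
    u,v=int(sh[0]),int(sh[1]); c=d["pixels"][v-16:v+16,u-16:u+16,::-1]
    out.append(cv2.resize(c,(384,384),interpolation=cv2.INTER_NEAREST))
    g=d["range_z"][v-8:v+12,u-10:u+11]; 
cv2.imwrite("pics/bl.png",np.hstack(out))
E
```

```text
s3 shank [343.66165905 254.55558328] collet [344.80154111 250.36842806]
0 [-7.   9.1]; 30 [-3.2 11.2]; 60 [ 1.1 11.6]; 90 [ 4.7 10.3]; 120 [6.6 7.6]; 150 [6.4 4.3]; 180 [4.1 1.2]; 210 [ 0.4 -0.8]; 240 [-3.8 -1.2]; 270 [-7.3 -0. ]; 300 [-9.3  2.6]; 330 [-9.2  5.9]; 
s5 shank [192.1921997  167.87285105] collet [191.62254455 163.74356174]
0 [-4.9  7.5]; 30 [-2.5  8.8]; 60 [0.7 9.1]; 90 [4.  8.3]; 120 [6.3 6.6]; 150 [7.1 4.6]; 180 [6.2 2.7]; 210 [3.8 1.4]; 240 [0.6 1.1]; 270 [-2.5  1.9]; 300 [-4.9  3.5]; 330 [-5.8  5.5];
```

View pics/bl.png

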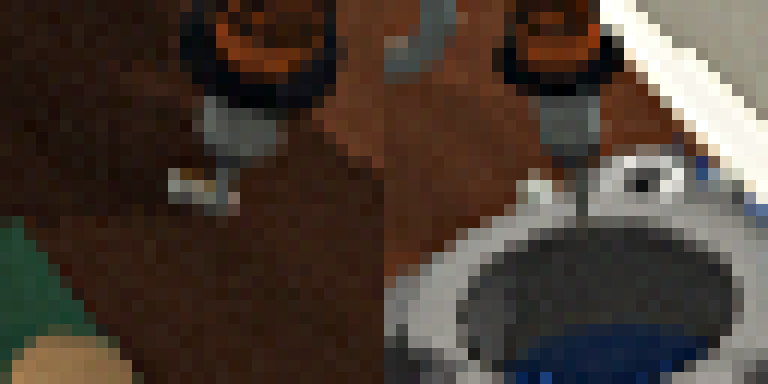

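In `bl.png` the blade leaves the shank end towards the left, at about (190,185), in the left panel. It looks foreshortened downwards in the right panel. Both views fit a blade heading of about 240° in the world frame. That means it will trail behind if I lead out at φ≈15° past the sticker. Next I lower to working height and compute the path.

Emit:
step_arm --pt "1 0.012 0 0 0 0 0" --pt "1 0.024 0 0 0 0 0" --pt "1 0.035 0 0 0 0 0" --pt "1 0.035 0 0 0 0 0" --pt "1 0.035 0 0 0 0 0" --pt "1 0.035 0 0 0 0 0"

```text
clock: 8.17
position: [0.4996, -0.2688, 0.1217]
ee_rot: [1.03, 1.314, -1.03]
force: [0.1, 0.2, -0.8]
width: 0.223
```

```bash
cat > path.py <<'E'
import numpy as np
def P(r,f): a=np.radians(f+6.8); return np.array([-r*np.cos(a),-r*np.sin(a)])/800
def show(pts,p0):
    for k in range(0,len(pts),12):
        print("["+", ".join("[1, 0, %.4f, %.4f, 0, 0, 0]"%tuple(p-p0) for p in pts[k:k+12])+"]"); p0=pts[min(k+11,len(pts)-1)]
E
python3 - <<'E'
from h import *; from path import *
s=status.observe(); print(s["clock"],s["position"],s["force"],s["ft_torque"])
rs=np.r_[np.linspace(3,18,6),np.linspace(20,43,14),[43]*4]; fs=np.interp(rs,[0,18,43],[15,15,20])
show([P(r,f) for r,f in zip(rs,fs)],np.zeros(2))
E
```

```text
8.1667 [ 0.49958898 -0.26884558  0.12167399] [ 0.07873033  0.24887089 -0.78859326] [ 0.00401941 -0.02083991  0.01629675]
[[1, 0, -0.0035, -0.0014, 0, 0, 0], [1, 0, -0.0070, -0.0028, 0, 0, 0], [1, 0, -0.0104, -0.0042, 0, 0, 0], [1, 0, -0.0139, -0.0056, 0, 0, 0], [1, 0, -0.0174, -0.0070, 0, 0, 0], [1, 0, -0.0209, -0.0084, 0, 0, 0], [1, 0, -0.0231, -0.0094, 0, 0, 0], [1, 0, -0.0251, -0.0104, 0, 0, 0], [1, 0, -0.0271, -0.0115, 0, 0, 0], [1, 0, -0.0291, -0.0125, 0, 0, 0], [1, 0, -0.0310, -0.0136, 0, 0, 0], [1, 0, -0.0329, -0.0146, 0, 0, 0]]
[[1, 0, -0.0019, -0.0011, 0, 0, 0], [1, 0, -0.0038, -0.0023, 0, 0, 0], [1, 0, -0.0057, -0.0034, 0, 0, 0], [1, 0, -0.0076, -0.0046, 0, 0, 0], [1, 0, -0.0095, -0.0058, 0, 0, 0], [1, 0, -0.0114, -0.0070, 0, 0, 0], [1, 0, -0.0132, -0.0083, 0, 0, 0], [1, 0, -0.0150, -0.0096, 0, 0, 0], [1, 0, -0.0150, -0.0096, 0, 0, 0], [1, 0, -0.0150, -0.0096, 0, 0, 0], [1, 0, -0.0150, -0.0096, 0, 0, 0], [1, 0, -0.0150, -0.0096, 0, 0, 0]]
```

Emit:
step_arm --pt "1 0 -0.0035 -0.0014 0 0 0" --pt "1 0 -0.007 -0.0028 0 0 0" --pt "1 0 -0.0104 -0.0042 0 0 0" --pt "1 0 -0.0139 -0.0056 0 0 0" --pt "1 0 -0.0174 -0.007 0 0 0" --pt "1 0 -0.0209 -0.0084 0 0 0" --pt "1 0 -0.0231 -0.0094 0 0 0" --pt "1 0 -0.0251 -0.0104 0 0 0" --pt "1 0 -0.0271 -0.0115 0 0 0"

```text
clock: 8.92
position: [0.4764, -0.2649, 0.1219]
ee_rot: [1.03, 1.313, -1.03]
force: [-0.1, -0.1, -1.8]
width: 0.229
```

```bash
python3 - <<'E'
from h import *
s=status.observe(); print(s["clock"],s["position"],s["force"],s["ft_torque"])
d=snap("scene","s6")
cv2.imwrite("pics/s6d.png",cv2.resize(d["pixels"][145:195,165:225,::-1],None,fx=10,fy=10,interpolation=cv2.INTER_NEAREST))
E
```

```text
8.9167 [ 0.47635873 -0.26489215  0.12193181] [-0.10150773 -0.08889188 -1.80279695] [-0.01708966  0.01745599 -0.02562612]
```

View pics/s6d.png

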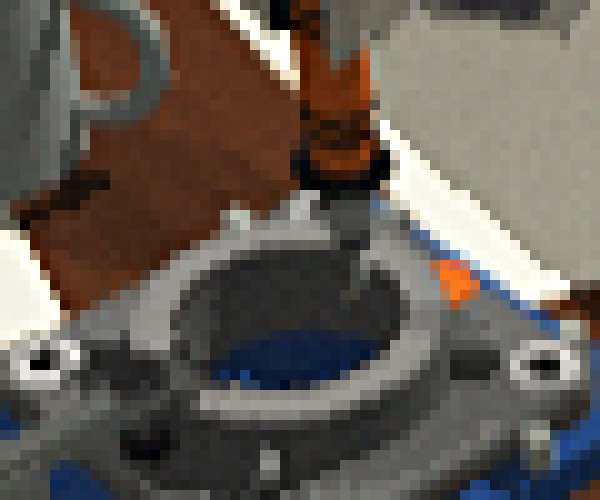

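Emit:
step_arm --pt "1 0 -0.002 -0.001 0 0 0" --pt "1 0 -0.0039 -0.0021 0 0 0" --pt "1 0 -0.0058 -0.0031 0 0 0" --pt "1 0 -0.0077 -0.0042 0 0 0" --pt "1 0 -0.0096 -0.0054 0 0 0"

```text
clock: 9.38
position: [0.4677, -0.2627, 0.1218]
ee_rot: [1.03, 1.313, -1.03]
force: [0.2, 0.5, -1.6]
width: 0.229
```

Emit:
step_arm --pt "1 0 -0.0019 -0.0011 0 0 0" --pt "1 0 -0.0038 -0.0023 0 0 0" --pt "1 0 -0.0057 -0.0035 0 0 0" --pt "1 0 -0.0076 -0.0047 0 0 0" --pt "1 0 -0.0094 -0.006 0 0 0" --pt "1 0 -0.0112 -0.0073 0 0 0" --pt "1 0 -0.0112 -0.0073 0 0 0"

```text
clock: 9.97
position: [0.4586, -0.2595, 0.1224]
ee_rot: [1.03, 1.311, -1.029]
force: [4.3, -1.8, -0.5]
width: 0.232
```

```bash
python3 - <<'E'
from h import *
s=status.observe(); print(s["clock"],s["position"],s["force"],s["ft_torque"])
d=snap("scene","s7")
cv2.imwrite("pics/s7d.png",cv2.resize(d["pixels"][145:195,165:225,::-1],None,fx=10,fy=10,interpolation=cv2.INTER_NEAREST))
d=snap("wrist","w7")
cv2.imwrite("pics/w7c.png",cv2.resize(d["pixels"][50:250,150:370,::-1],None,fx=3,fy=3))
E
```

```text
9.9667 [ 0.45864658 -0.25953423  0.122397  ] [ 4.34177645 -1.81631017 -0.49271741] [-0.53264317 -1.28667968  0.00171098]
```

View pics/s7d.png

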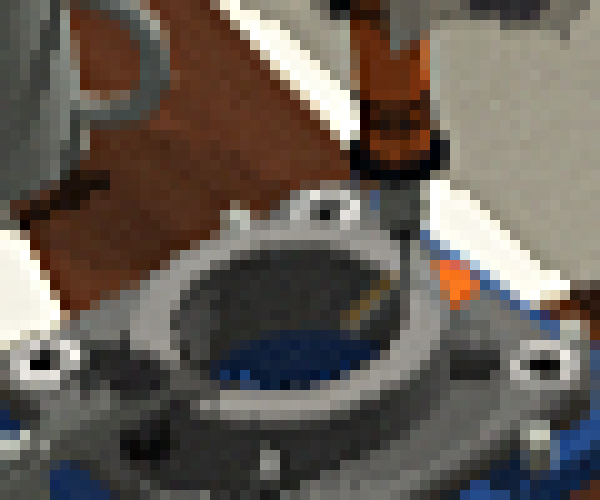

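View pics/w7c.png

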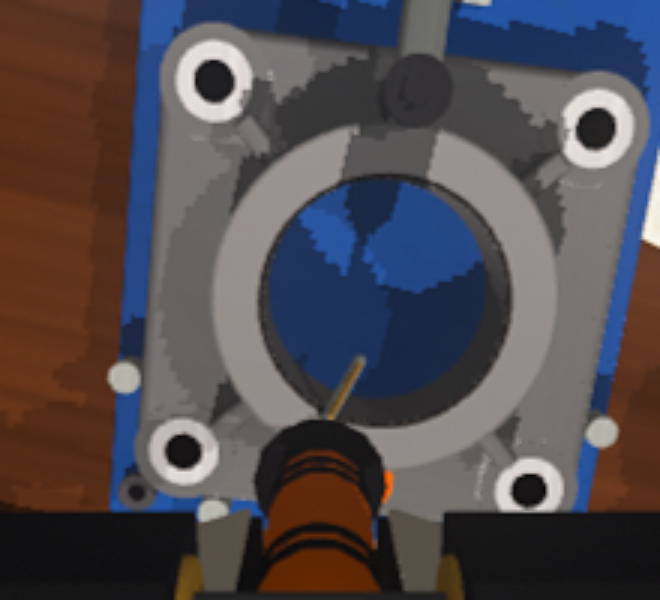

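The blade tip is at (360,358) in the wrist crop. It reaches inward and trails, with contact on the edge beside the orange sticker at (388,485). The side force is about 4.7 N, which is gentle. I'll dwell briefly, then run the circle.

Emit:
step_arm --pt "1 0 0 0 0 0 0" --pt "1 0 0 0 0 0 0" --pt "1 0 0 0 0 0 0"

```text
clock: 10.32
position: [0.4582, -0.2594, 0.122]
ee_rot: [1.03, 1.313, -1.03]
force: [5.0, -2.0, -0.3]
width: 0.229
```

```bash
python3 - <<'E'
from h import *; from path import *
s=status.observe(); print(s["clock"],s["position"],s["force"],s["ft_torque"])
show([P(43,20+3.6*(i+1)) for i in range(96)],P(43,20))
E
```

```text
10.3167 [ 0.45821096 -0.25940477  0.12197398] [ 4.95132717 -1.99590604 -0.30119768] [-0.6662563  -1.51414543  0.02639165]
[[1, 0, 0.0016, -0.0030, 0, 0, 0], [1, 0, 0.0034, -0.0058, 0, 0, 0], [1, 0, 0.0054, -0.0086, 0, 0, 0], [1, 0, 0.0075, -0.0112, 0, 0, 0], [1, 0, 0.0098, -0.0136, 0, 0, 0], [1, 0, 0.0123, -0.0160, 0, 0, 0], [1, 0, 0.0149, -0.0181, 0, 0, 0], [1, 0, 0.0176, -0.0201, 0, 0, 0], [1, 0, 0.0205, -0.0219, 0, 0, 0], [1, 0, 0.0234, -0.0236, 0, 0, 0], [1, 0, 0.0265, -0.0250, 0, 0, 0], [1, 0, 0.0296, -0.0263, 0, 0, 0]]
[[1, 0, 0.0032, -0.0011, 0, 0, 0], [1, 0, 0.0065, -0.0019, 0, 0, 0], [1, 0, 0.0098, -0.0026, 0, 0, 0], [1, 0, 0.0131, -0.0030, 0, 0, 0], [1, 0, 0.0165, -0.0032, 0, 0, 0], [1, 0, 0.0199, -0.0032, 0, 0, 0], [1, 0, 0.0233, -0.0030, 0, 0, 0], [1, 0, 0.0266, -0.0026, 0, 0, 0], [1, 0, 0.0299, -0.0020, 0, 0, 0], [1, 0, 0.0332, -0.0012, 0, 0, 0], [1, 0, 0.0364, -0.0001, 0, 0, 0], [1, 0, 0.0396, 0.0011, 0, 0, 0]]
[[1, 0, 0.0031, 0.0014, 0, 0, 0], [1, 0, 0.0060, 0.0030, 0, 0, 0], [1, 0, 0.0089, 0.0048, 0, 0, 0], [1, 0, 0.0116, 0.0068, 0, 0, 0], [1, 0, 0.0142, 0.0090, 0, 0,
[... 1592 characters left out ...]
[1, 0, -0.0152, -0.0071, 0, 0, 0], [1, 0, -0.0180, -0.0091, 0, 0, 0], [1, 0, -0.0206, -0.0112, 0, 0, 0], [1, 0, -0.0231, -0.0135, 0, 0, 0], [1, 0, -0.0254, -0.0160, 0, 0, 0], [1, 0, -0.0275, -0.0186, 0, 0, 0], [1, 0, -0.0295, -0.0213, 0, 0, 0], [1, 0, -0.0314, -0.0241, 0, 0, 0]]
[[1, 0, -0.0016, -0.0030, 0, 0, 0], [1, 0, -0.0031, -0.0060, 0, 0, 0], [1, 0, -0.0043, -0.0091, 0, 0, 0], [1, 0, -0.0054, -0.0123, 0, 0, 0], [1, 0, -0.0062, -0.0156, 0, 0, 0], [1, 0, -0.0069, -0.0189, 0, 0, 0], [1, 0, -0.0073, -0.0223, 0, 0, 0], [1, 0, -0.0075, -0.0256, 0, 0, 0], [1, 0, -0.0076, -0.0290, 0, 0, 0], [1, 0, -0.0074, -0.0324, 0, 0, 0], [1, 0, -0.0069, -0.0357, 0, 0, 0], [1, 0, -0.0063, -0.0391, 0, 0, 0]]
```

Emit:
step_arm --pt "1 0 0.0016 -0.003 0 0 0" --pt "1 0 0.0034 -0.0058 0 0 0" --pt "1 0 0.0054 -0.0086 0 0 0" --pt "1 0 0.0075 -0.0112 0 0 0"

```text
clock: 10.65
position: [0.461, -0.2492, 0.1217]
ee_rot: [1.03, 1.314, -1.031]
force: [2.2, -3.6, 0.1]
width: 0.227
```

Emit:
step_arm --pt "1 0 0.0023 -0.0024 0 0 0" --pt "1 0 0.0048 -0.0048 0 0 0" --pt "1 0 0.0074 -0.0069 0 0 0" --pt "1 0 0.0101 -0.0089 0 0 0"

```text
clock: 10.98
position: [0.4673, -0.2401, 0.1217]
ee_rot: [1.03, 1.314, -1.031]
force: [1.0, -4.6, -0.3]
width: 0.229
```

```bash
python3 - <<'E'
from h import *
s=status.observe(); print(s["clock"],s["position"],s["force"],s["ft_torque"])
d=snap("wrist","w8")
cv2.imwrite("pics/w8c.png",cv2.resize(d["pixels"][50:250,150:370,::-1],None,fx=3,fy=3))
E
```

```text
10.9833 [ 0.46725714 -0.24008128  0.12169608] [ 1.01461662 -4.5909805  -0.34279103] [-1.35094639 -0.32264022 -0.00153596]
```

View pics/w8c.png

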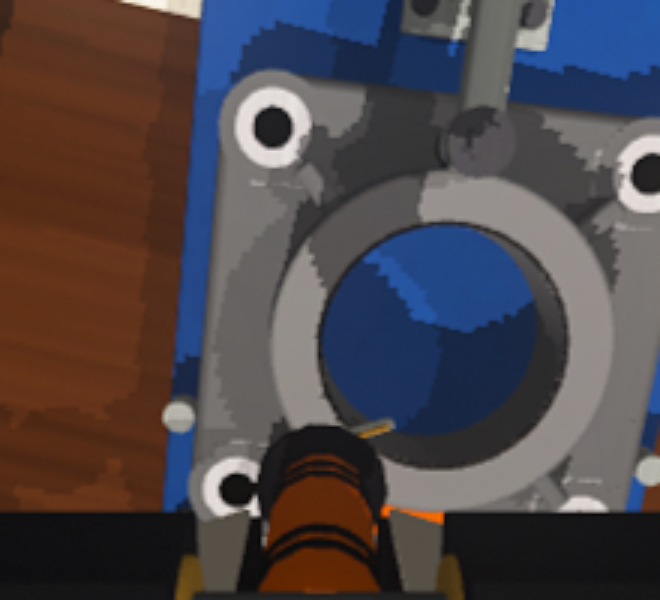

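The blade trails inward, with its tip at (390,428). Force is steady at about 4.7 N, so I carry on.

Emit:
step_arm --pt "1 0 0.0029 -0.0018 0 0 0" --pt "1 0 0.0058 -0.0035 0 0 0" --pt "1 0 0.0089 -0.0049 0 0 0" --pt "1 0 0.012 -0.0062 0 0 0"

```text
clock: 11.37
position: [0.4756, -0.2332, 0.1217]
ee_rot: [1.03, 1.314, -1.031]
force: [0.5, -4.7, 0.1]
width: 0.226
```

Emit:
step_arm --pt "1 0 0.0032 -0.0011 0 0 0" --pt "1 0 0.0065 -0.0019 0 0 0" --pt "1 0 0.0098 -0.0026 0 0 0" --pt "1 0 0.0131 -0.003 0 0 0" --pt "1 0 0.0165 -0.0032 0 0 0" --pt "1 0 0.0199 -0.0032 0 0 0" --pt "1 0 0.0233 -0.003 0 0 0" --pt "1 0 0.0266 -0.0026 0 0 0" --pt "1 0 0.0299 -0.002 0 0 0" --pt "1 0 0.0332 -0.0012 0 0 0" --pt "1 0 0.0364 -0.0001 0 0 0" --pt "1 0 0.0396 0.0011 0 0 0"

```text
clock: 12.37
position: [0.5066, -0.2263, 0.1217]
ee_rot: [1.03, 1.314, -1.03]
force: [-3.2, -2.7, -0.3]
width: 0.227
```

```bash
python3 - <<'E'
from h import *
s=status.observe(); print(s["clock"],s["position"],s["force"],s["ft_torque"])
d=snap("wrist","w9")
cv2.imwrite("pics/w9c.png",cv2.resize(d["pixels"][100:300,150:370,::-1],None,fx=3,fy=3))
d=snap("scene","s9")
cv2.imwrite("pics/s9d.png",cv2.resize(d["pixels"][145:195,165:225,::-1],None,fx=10,fy=10,interpolation=cv2.INTER_NEAREST))
E
```

```text
12.3667 [ 0.50663019 -0.22629771  0.12168856] [-3.18728648 -2.65578777 -0.25240484] [-0.72866748  0.74860981 -0.00494462]
```

View pics/w9c.png

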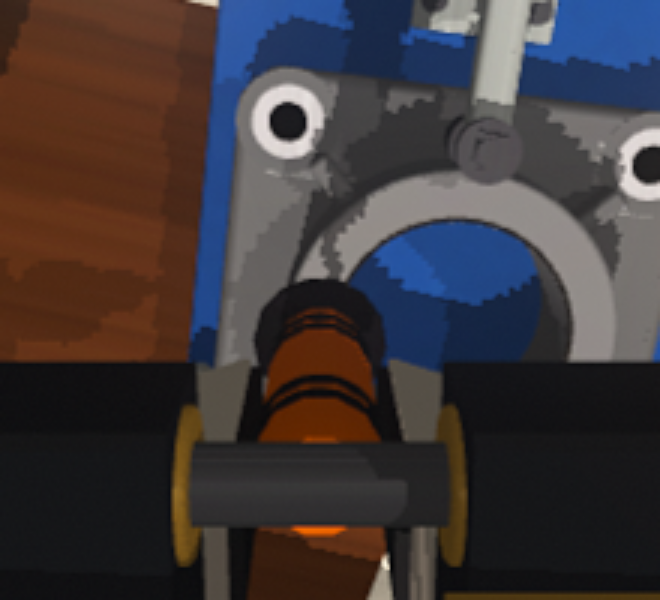

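View pics/s9d.png

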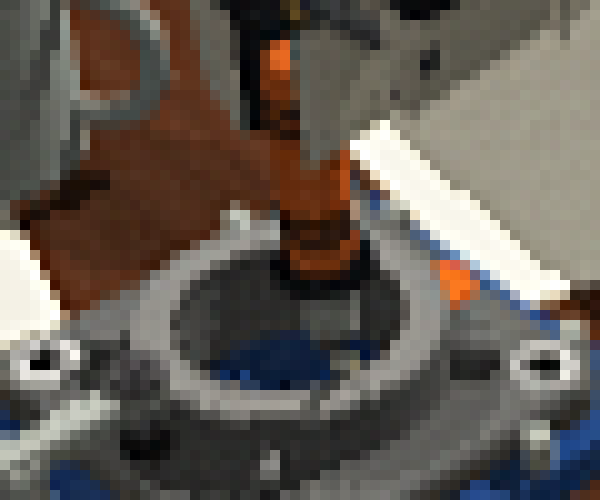

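Emit:
step_arm --pt "1 0 0.0031 0.0014 0 0 0" --pt "1 0 0.006 0.003 0 0 0" --pt "1 0 0.0089 0.0048 0 0 0" --pt "1 0 0.0116 0.0068 0 0 0" --pt "1 0 0.0142 0.009 0 0 0" --pt "1 0 0.0167 0.0113 0 0 0" --pt "1 0 0.019 0.0137 0 0 0" --pt "1 0 0.0212 0.0163 0 0 0" --pt "1 0 0.0232 0.019 0 0 0" --pt "1 0 0.025 0.0219 0 0 0" --pt "1 0 0.0266 0.0248 0 0 0" --pt "1 0 0.0281 0.0279 0 0 0"

```text
clock: 13.47
position: [0.534, -0.2427, 0.1218]
ee_rot: [1.03, 1.314, -1.03]
force: [-4.1, 0.8, 0.3]
width: 0.23
```

Emit:
step_arm --pt "1 0 0.0013 0.0031 0 0 0" --pt "1 0 0.0023 0.0063 0 0 0" --pt "1 0 0.0032 0.0096 0 0 0" --pt "1 0 0.0038 0.0129 0 0 0" --pt "1 0 0.0042 0.0163 0 0 0" --pt "1 0 0.0045 0.0196 0 0 0"

```text
clock: 13.97
position: [0.5412, -0.2571, 0.1218]
ee_rot: [1.03, 1.314, -1.03]
force: [-3.6, -0.2, 0.3]
width: 0.23
```

```bash
python3 - <<'E'
from h import *
s=status.observe(); print(s["clock"],s["position"],s["force"],s["ft_torque"])
d=snap("scene","s10")
cv2.imwrite("pics/s10d.png",cv2.resize(d["pixels"][145:195,165:225,::-1],None,fx=10,fy=10,interpolation=cv2.INTER_NEAREST))
E
```

```text
13.9667 [ 0.5411643  -0.25712782  0.12181287] [-3.60897963 -0.19901478  0.25742037] [ 0.49738183  1.03188066 -0.00135244]
```

View pics/s10d.png

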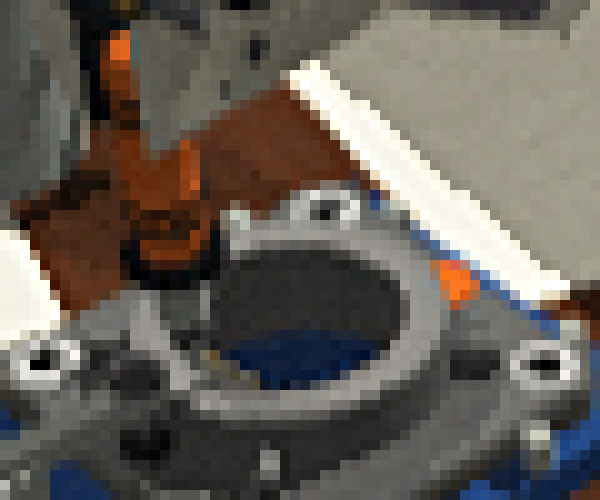

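Emit:
step_arm --pt "1 0 0 0.0034 0 0 0" --pt "1 0 -0.0002 0.0068 0 0 0" --pt "1 0 -0.0006 0.0101 0 0 0" --pt "1 0 -0.0013 0.0135 0 0 0" --pt "1 0 -0.0021 0.0167 0 0 0" --pt "1 0 -0.0031 0.0199 0 0 0"

```text
clock: 14.52
position: [0.5425, -0.2732, 0.1218]
ee_rot: [1.03, 1.314, -1.03]
force: [-1.2, 2.3, -0.9]
width: 0.23
```

Emit:
step_arm --pt "1 0 -0.0012 0.0031 0 0 0" --pt "1 0 -0.0027 0.0062 0 0 0" --pt "1 0 -0.0043 0.0092 0 0 0" --pt "1 0 -0.0061 0.012 0 0 0" --pt "1 0 -0.0081 0.0148 0 0 0" --pt "1 0 -0.0102 0.0174 0 0 0" --pt "1 0 -0.0125 0.0198 0 0 0" --pt "1 0 -0.0149 0.0222 0 0 0" --pt "1 0 -0.0175 0.0243 0 0 0" --pt "1 0 -0.0203 0.0263 0 0 0" --pt "1 0 -0.0231 0.0281 0 0 0" --pt "1 0 -0.0261 0.0298 0 0 0"

```text
clock: 15.52
position: [0.528, -0.3015, 0.1219]
ee_rot: [1.03, 1.313, -1.03]
force: [-1.0, 3.3, 0.3]
width: 0.228
```

```bash
python3 - <<'E'
from h import *
s=status.observe(); print(s["clock"],s["position"],s["force"],s["ft_torque"])
d=snap("scene","s11")
cv2.imwrite("pics/s11d.png",cv2.resize(d["pixels"][145:195,165:225,::-1],None,fx=10,fy=10,interpolation=cv2.INTER_NEAREST))
E
```

```text
15.5167 [ 0.52799763 -0.30149754  0.12194646] [-0.98578565  3.30767673  0.26372765] [ 1.25776917  0.15420663 -0.00411322]
```

View pics/s11d.png

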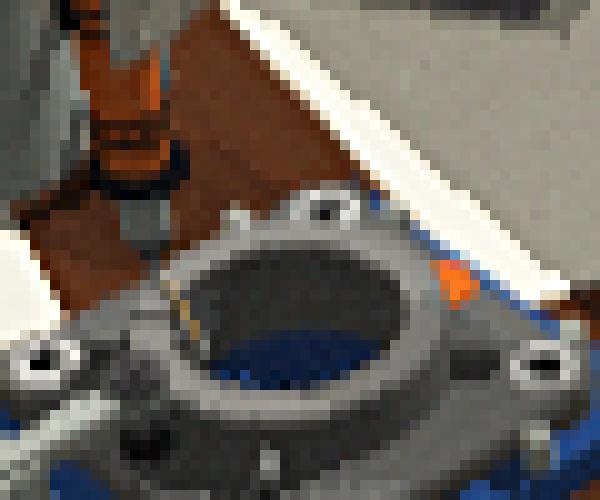

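The blade crosses the rim at (172,285), with its tip at (200,350), and is in contact at about 3.5 N.

Emit:
step_arm --pt "1 0 -0.0031 0.0014 0 0 0" --pt "1 0 -0.0062 0.0027 0 0 0" --pt "1 0 -0.0094 0.0038 0 0 0" --pt "1 0 -0.0127 0.0046 0 0 0" --pt "1 0 -0.016 0.0053 0 0 0" --pt "1 0 -0.0193 0.0057 0 0 0" --pt "1 0 -0.0227 0.0059 0 0 0" --pt "1 0 -0.0261 0.0059 0 0 0" --pt "1 0 -0.0294 0.0057 0 0 0" --pt "1 0 -0.0328 0.0053 0 0 0" --pt "1 0 -0.0361 0.0047 0 0 0" --pt "1 0 -0.0394 0.0039 0 0 0"

```text
clock: 16.57
position: [0.498, -0.3121, 0.122]
ee_rot: [1.03, 1.313, -1.03]
force: [2.4, 3.5, -0.5]
width: 0.225
```

Emit:
step_arm --pt "1 0 -0.0032 -0.001 0 0 0" --pt "1 0 -0.0064 -0.0023 0 0 0" --pt "1 0 -0.0094 -0.0037 0 0 0" --pt "1 0 -0.0124 -0.0053 0 0 0" --pt "1 0 -0.0152 -0.0071 0 0 0" --pt "1 0 -0.018 -0.0091 0 0 0" --pt "1 0 -0.0206 -0.0112 0 0 0" --pt "1 0 -0.0231 -0.0135 0 0 0" --pt "1 0 -0.0254 -0.016 0 0 0" --pt "1 0 -0.0275 -0.0186 0 0 0" --pt "1 0 -0.0295 -0.0213 0 0 0" --pt "1 0 -0.0314 -0.0241 0 0 0"

```text
clock: 17.57
position: [0.469, -0.2992, 0.1219]
ee_rot: [1.03, 1.313, -1.03]
force: [3.6, 0.7, -0.1]
width: 0.227
```

```bash
python3 - <<'E'
from h import *
s=status.observe(); print(s["clock"],s["position"],s["force"],s["ft_torque"])
d=snap("scene","s12")
cv2.imwrite("pics/s12d.png",cv2.resize(d["pixels"][145:195,165:225,::-1],None,fx=10,fy=10,interpolation=cv2.INTER_NEAREST))
E
```

```text
17.5667 [ 0.46897254 -0.2991856   0.12194063] [ 3.61163756  0.68889948 -0.06588409] [ 0.03329777 -1.12961    -0.05930733]
```

View pics/s12d.png

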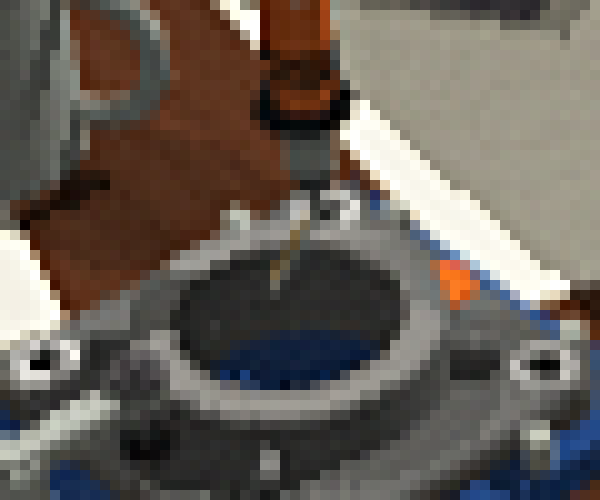

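Emit:
step_arm --pt "1 0 -0.0016 -0.003 0 0 0" --pt "1 0 -0.0031 -0.006 0 0 0" --pt "1 0 -0.0043 -0.0091 0 0 0" --pt "1 0 -0.0054 -0.0123 0 0 0" --pt "1 0 -0.0062 -0.0156 0 0 0" --pt "1 0 -0.0069 -0.0189 0 0 0" --pt "1 0 -0.0073 -0.0223 0 0 0" --pt "1 0 -0.0075 -0.0256 0 0 0" --pt "1 0 -0.0076 -0.029 0 0 0" --pt "1 0 -0.0074 -0.0324 0 0 0" --pt "1 0 -0.0069 -0.0357 0 0 0" --pt "1 0 -0.0063 -0.0391 0 0 0"

```text
clock: 18.62
position: [0.4565, -0.2699, 0.1218]
ee_rot: [1.03, 1.313, -1.03]
force: [2.6, -1.8, -0.0]
width: 0.225
```

Emit:
step_arm --pt "1 0 0.0008 -0.0033 0 0 0" --pt "1 0 0.0019 -0.0065 0 0 0" --pt "1 0 0.0019 -0.0065 0 0 0" --pt "1 0 0.0019 -0.0065 0 0 0" --pt "1 0 0.0019 -0.0065 0 0 0" --pt "1 0 0.0019 -0.0065 0 0 0"

```text
clock: 19.12
position: [0.4564, -0.2643, 0.1216]
ee_rot: [1.03, 1.315, -1.031]
force: [0.9, -1.2, -0.6]
width: 0.223
```

```bash
python3 - <<'E'
from h import *
s=status.observe(); print(s["clock"],s["position"],s["force"],s["ft_torque"])
d=snap("wrist","w13")
cv2.imwrite("pics/w13c.png",cv2.resize(d["pixels"][50:250,150:370,::-1],None,fx=3,fy=3))
E
```

```text
19.1167 [ 0.4563584  -0.26431139  0.12157067] [ 0.91358382 -1.24502894 -0.58644605] [-0.10744355 -0.26222571  0.01446959]
```

View pics/w13c.png

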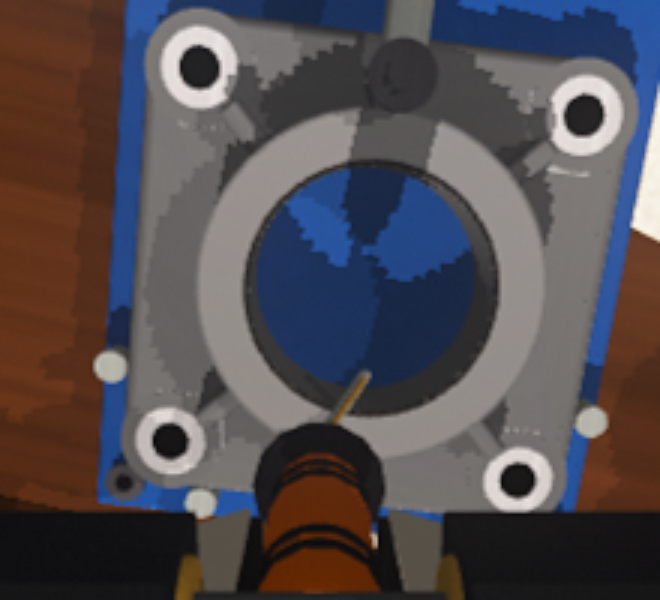

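The circle is closed: the blade is back over the sticker at (365,375) with about 1.5 N still on it. I rise now and return to the rack.

Emit:
step_arm --pt "1 -0.01 0 0 0 0 0" --pt "1 -0.025 0 0 0 0 0" --pt "1 -0.045 0 0 0 0 0" --pt "1 -0.08 0 0 0 0 0" --pt "1 -0.125 0 0 0 0 0" --pt "1 -0.17 0 0 0 0 0" --pt "1 -0.2 0 0 0 0 0" --pt "1 -0.21 0.003 -0.03 0 0 0" --pt "1 -0.21 0.006 -0.07 0 0 0" --pt "1 -0.21 0.01 -0.115 0 0 0" --pt "1 -0.21 0.014 -0.16 0 0 0" --pt "1 -0.21 0.018 -0.2 0 0 0"

```text
clock: 20.17
position: [0.4312, -0.1035, 0.29]
ee_rot: [1.029, 1.315, -1.03]
force: [0.9, 0.9, -1.9]
width: 0.23
```

Emit:
step_arm --pt "1 0 0.004 -0.045 0 0 0" --pt "1 0 0.008 -0.09 0 0 0" --pt "1 0 0.012 -0.135 0 0 0" --pt "1 0 0.016 -0.18 0 0 0" --pt "1 0 0.02 -0.225 0 0 0" --pt "1 0 0.024 -0.27 0 0 0" --pt "1 0 0.028 -0.315 0 0 0" --pt "1 0 0.032 -0.36 0 0 0" --pt "1 0 0.036 -0.4 0 0 0" --pt "1 0 0.038 -0.43 0 0 0" --pt "1 0 0.0397 -0.444 0 0 0" --pt "1 0 0.0397 -0.444 0 0 0"

```text
clock: 21.17
position: [0.3772, 0.2494, 0.29]
ee_rot: [1.026, 1.317, -1.027]
force: [-0.2, 0.2, -1.1]
width: 0.228
```

Emit:
step_arm --pt "1 0 0 0 0 0 0" --pt "1 0 0 0 0 0 0" --pt "1 0 0 0 0 0 0"

```text
clock: 21.42
position: [0.3791, 0.2454, 0.2898]
ee_rot: [1.031, 1.312, -1.032]
force: [-0.0, -0.1, -1.8]
width: 0.227
```

```bash
python3 - <<'E'
from h import *
s=status.observe(); print(s["clock"],s["position"],s["ee_rot"],s["force"])
d=snap("wrist","w14"); W=cloud(d); x,y,z=np.moveaxis(W,-1,0)
hsv=cv2.cvtColor(d["pixels"],cv2.COLOR_RGB2HSV).astype(int)
g=(hsv[...,0]>60)&(hsv[...,0]<85)&(hsv[...,1]>80)
p=W[g&(abs(z-.12)<.004)&(x>.40)&(y>.15)]; r=cv2.minAreaRect((p[:,:2]*1000).astype(np.float32)); print(len(p),r)
e=dict(d); e["position"]=np.zeros(3); e["ee_rot"]=np.zeros(3); T=cloud(e)
o=(hsv[...,0]<16)&(hsv[...,0]>4)&(hsv[...,1]>170)&(np.hypot(T[...,1],T[...,2])<.03)&(T[...,0]<.03)
for a in np.arange(-.055,.02,.01):
    q=T[o&(abs(T[...,0]-a)<.005)]
    if len(q)>3: print(round(a,3),len(q),"y",np.round([q[:,1].min(),q[:,1].max()],4),"z",np.round([q[:,2].min(),q[:,2].max()],4))
k=T[(abs(T[...,0]-.018)<.008)&(d["pixels"].max(-1)<60)&(np.hypot(T[...,1],T[...,2])<.03)]
print("flange",len(k),k.min(0),k.max(0),np.median(k[:,0]))
d=snap("scene","s14")
cv2.imwrite("pics/s14c.png",cv2.resize(d["pixels"][120:320,230:430,::-1],None,fx=3,fy=3))
E
```

```text
21.4167 [0.37913733 0.24539394 0.28976512] [ 1.0306668   1.31226271 -1.03224107] [-0.04830788 -0.13132987 -1.82390907]
8930 ((480.83245849609375, 258.50628662109375), (158.94927978515625, 80.0797119140625), 75.90442657470703)
-0.055 294 y [-0.0105  0.0094] z [-0.0098  0.0088]
-0.045 225 y [0.0015 0.0096] z [-0.0098  0.0107]
-0.035 133 y [0.0043 0.0093] z [-0.0081  0.0096]
-0.025 205 y [0.0012 0.0094] z [-0.0099  0.011 ]
-0.015 175 y [0.0013 0.0094] z [-0.0098  0.0112]
-0.005 113 y [-0.0024  0.0094] z [-0.0105  0.0107]
0.005 49 y [0.0055 0.0096] z [-0.0075  0.0084]
0.015 32 y [0.0037 0.0087] z [-0.0073  0.0074]
flange 580 [ 0.01384803 -0.00986254 -0.01525368] [0.02119894 0.01387662 0.01626107] 0.017183836998967764
```

View pics/s14c.png

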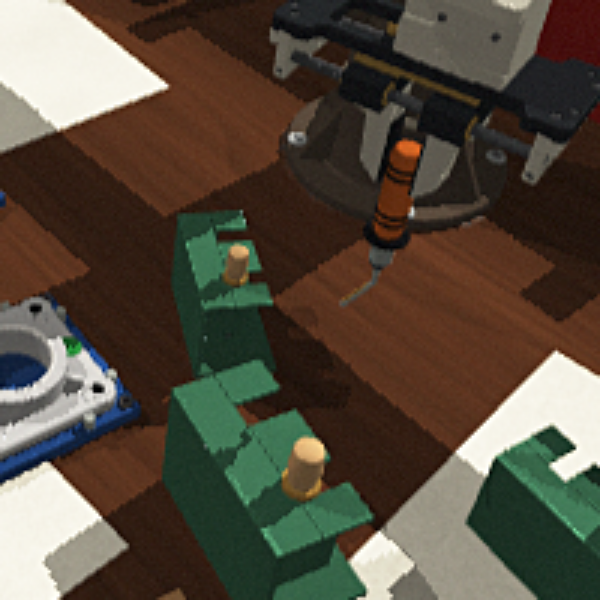

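View pics/w14.png

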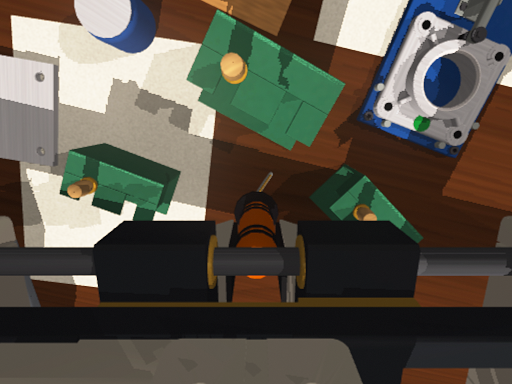

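The tool sits in the grip exactly as it did on extraction: handle face y = 9.4 mm, flange top 17 mm ahead of the TCP. The rack re-measures within 0.3 mm of before. Next I lower in front of the rack and go in level.

Emit:
step_arm --pt "1 0.04 0 0 0 0 0" --pt "1 0.08 0 0 0 0 0" --pt "1 0.12 0 0 0 0 0" --pt "1 0.15 0 0 0 0 0" --pt "1 0.17 0 0 0 0 0" --pt "1 0.1765 0 0 0 0 0" --pt "1 0.1765 0 0 0 0 0" --pt "1 0.1765 0 0 0 0 0" --pt "1 0.1765 0 0 0 0 0"

```text
clock: 22.27
position: [0.3798, 0.2473, 0.1499]
ee_rot: [1.032, 1.313, -1.029]
force: [-0.9, 0.1, -0.3]
width: 0.227
```

Emit:
step_arm --pt "1 0 0.012 0.0063 0 0 0" --pt "1 0 0.024 0.0125 0 0 0" --pt "1 0 0.036 0.0188 0 0 0" --pt "1 0 0.048 0.025 0 0 0" --pt "1 0 0.058 0.0303 0 0 0" --pt "1 0 0.058 0.0303 0 0 0"

```text
clock: 22.77
position: [0.4323, 0.2334, 0.1485]
ee_rot: [1.033, 1.312, -1.032]
force: [0.1, 0.1, -1.4]
width: 0.229
```

```bash
python3 - <<'E'
from h import *
s=status.observe(); print(s["clock"],s["position"],s["force"])
d=snap("scene","s15")
cv2.imwrite("pics/s15c.png",cv2.resize(d["pixels"][200:330,260:400,::-1],None,fx=4,fy=4))
d=snap("wrist","w15")
E
```

```text
22.7667 [0.43228732 0.23335035 0.14849459] [ 0.06627588  0.05864332 -1.43010336]
```

View pics/s15c.png

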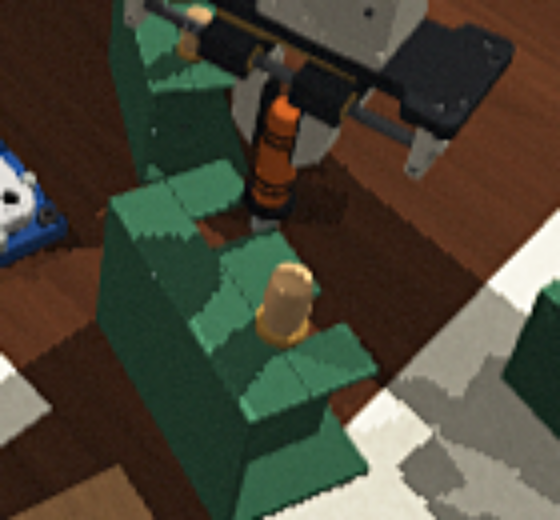

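View pics/w15.png

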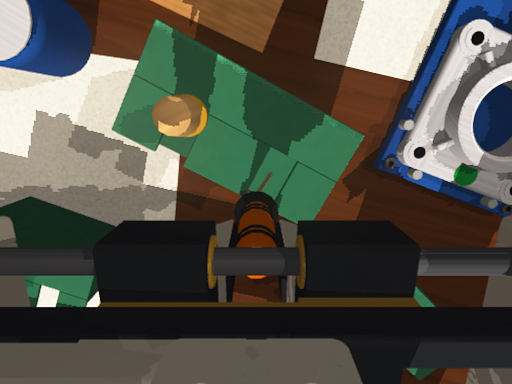

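The tool is at the slot mouth, with the blade pointing into the slot at (265,180). I go in the rest of the way.

Emit:
step_arm --pt "1 0 0.01 0.0052 0 0 0" --pt "1 0 0.02 0.0105 0 0 0" --pt "1 0 0.03 0.0157 0 0 0" --pt "1 0 0.038 0.0199 0 0 0" --pt "1 0 0.0417 0.0218 0 0 0" --pt "1 0 0.0417 0.0218 0 0 0" --pt "1 0 0.0417 0.0218 0 0 0"

```text
clock: 23.45
position: [0.4662, 0.2254, 0.1485]
ee_rot: [1.03, 1.314, -1.03]
force: [0.2, 0.2, -1.1]
width: 0.228
```

Emit:
step_arm --pt "1 0.003 0 0 0 0 0" --pt "1 0.006 0 0 0 0 0" --pt "1 0.008 0 0 0 0 0" --pt "1 0.009 0 0 0 0 0" --pt "1 0.009 0 0 0 0 0" --pt "1 0.009 0 0 0 0 0"

```text
clock: 23.95
position: [0.4661, 0.2255, 0.1415]
ee_rot: [1.03, 1.314, -1.03]
force: [-1.4, -0.8, 2.2]
width: 0.231
```

```bash
python3 - <<'E'
from h import *
s=status.observe(); print(s["clock"],s["position"],s["force"],s["ft_torque"])
d=snap("scene","s16")
cv2.imwrite("pics/s16c.png",cv2.resize(d["pixels"][200:330,260:400,::-1],None,fx=4,fy=4))
E
```

```text
23.95 [0.46605489 0.22549337 0.14153765] [-1.40528049 -0.82013203  2.19787055] [-0.06808924  0.4089913  -0.05965798]
```

View pics/s16c.png

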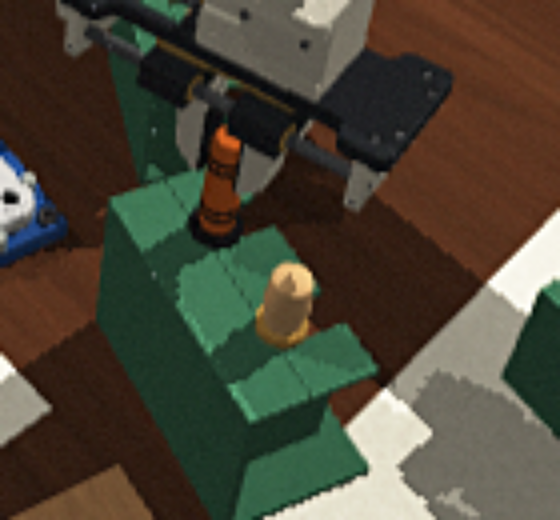

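The flange is on the shelf (contact +3 N, and the TCP height matches the grasp height). I release.

Emit:
step_arm --pt "0.45 0 0 0 0 0 0" --pt "0.4 0 0 0 0 0 0" --pt "0.3 0 0 0 0 0 0" --pt "0.2 0 0 0 0 0 0" --pt "0.1 0 0 0 0 0 0" --pt "0 0 0 0 0 0 0" --pt "0 0 0 0 0 0 0" --pt "0 0 0 0 0 0 0" --newtons 20

```text
clock: 24.67
position: [0.4663, 0.2254, 0.1414]
ee_rot: [1.03, 1.313, -1.03]
force: [1.2, 0.5, -0.0]
width: 0.502
```

Emit:
step_arm --pt "0 -0.015 0 0 0 0 0" --pt "0 -0.04 0 0 0 0 0" --pt "0 -0.08 0 0 0 0 0" --pt "0 -0.12 0 0 0 0 0" --pt "0 -0.15 0 0 0 0 0" --pt "0 -0.17 0 0 0 0 0" --pt "0 -0.174 0 0 0 0 0" --pt "0 -0.174 0 0 0 0 0" --pt "0 -0.174 0 0 0 0 0"

```text
clock: 25.42
position: [0.4659, 0.225, 0.2796]
ee_rot: [1.029, 1.314, -1.031]
force: [-0.1, -0.6, -1.2]
width: 0.503
```

```bash
python3 - <<'E'
from h import *
s=status.observe(); print(s["clock"],s["position"],s["width"],s["force"])
d=snap("wrist","w17"); W=cloud(d); x,y,z=np.moveaxis(W,-1,0)
hsv=cv2.cvtColor(d["pixels"],cv2.COLOR_RGB2HSV).astype(int)
g=(hsv[...,0]>60)&(hsv[...,0]<85)&(hsv[...,1]>80)
p=W[g&(abs(z-.12)<.004)&(x>.40)&(y>.15)]; print(len(p),cv2.minAreaRect((p[:,:2]*1000).astype(np.float32)),np.median(p[:,2]))
o=(hsv[...,0]<16)&(hsv[...,0]>4)&(hsv[...,1]>170)&(z>.13)&(z<.25)&(np.hypot(x-.466,y-.225)<.04)
for lo in np.arange(.14,.21,.01):
    q=W[(abs(z-lo)<.005)&o]
    if len(q)>3: print(round(lo,3),len(q),np.round(q.min(0),4),np.round(q.max(0),4))
k=W[(abs(z-.124)<.005)&(d["pixels"].max(-1)<50)&(np.hypot(x-.467,y-.226)<.03)]
print("flange",len(k), k.min(0),k.max(0),np.median(k[:,2]))
a=snap("scene","s17"); b=snap("top","t17")
cv2.imwrite("pics/s17c.png",cv2.resize(a["pixels"][120:330,130:410,::-1],None,fx=2.8,fy=2.8))
# mug & tin compare in top depth
t0=dict(np.load("pics/top0.npz")); A=cloud(t0);B=cloud(b)
for nm,c in [("mug",(.52,-.44)),("tin",(.49,.42))]:
    for C in (A,B):
        m=(abs(C[...,2]-.085)<.006)&(np.hypot(C[...,0]-c[0],C[...,1]-c[1])<.08); print(nm,m.sum(),np.round(C[m].mean(0),4))
E
```

```text
25.4167 [0.46592018 0.22503689 0.27960673] 0.5027110144180013 [-0.11889469 -0.55240073 -1.19743053]
7601 ((480.78814697265625, 258.50567626953125), (159.2158966064453, 79.99513244628906), 75.87057495117188) 0.12035256152710203
0.15 39 [0.4636 0.2156 0.1454] [0.4754 0.2353 0.1549]
0.16 36 [0.4649 0.2161 0.1551] [0.4752 0.235  0.165 ]
0.17 23 [0.4705 0.218  0.1656] [0.4751 0.2328 0.1727]
0.18 6 [0.4736 0.2184 0.1771] [0.4755 0.2293 0.1845]
0.19 99 [0.4559 0.2146 0.185 ] [0.4757 0.2352 0.195 ]
0.2 318 [0.4556 0.2151 0.195 ] [0.4738 0.2336 0.2002]
flange 214 [0.45391248 0.20966983 0.11932986] [0.47989253 0.23960723 0.12656045] 0.12424089882747189
mug 82 [ 0.5104 -0.4755  0.0837]
mug 77 [ 0.5091 -0.4746  0.084 ]
tin 211 [0.5182 0.461  0.0847]
tin 206 [0.5181 0.462  0.0847]
```

View pics/s17c.png

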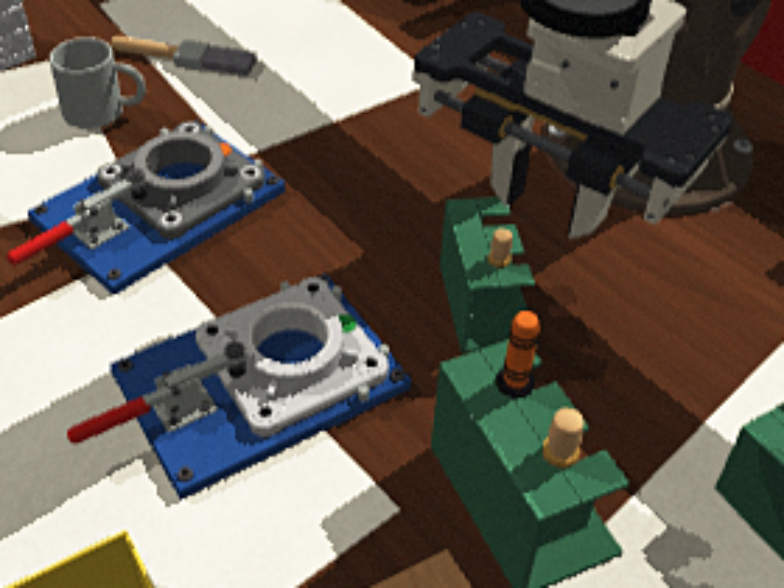

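View pics/w17.png

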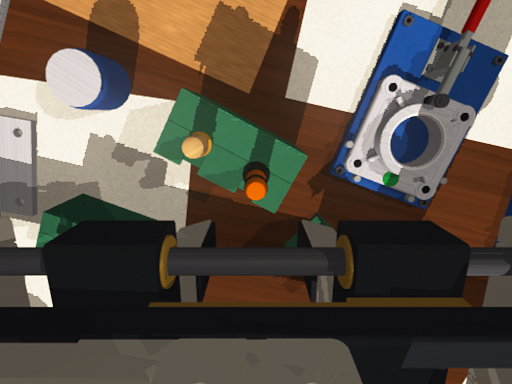

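```bash
python3 - <<'E'
from cell import arm
print(arm.sign_off())
E
```

```text
the job is handed in; nothing more can be done
None
```

I ran the deburring tool once clockwise round the orange-stickered bore, hung it back in its rack slot and handed the job in at about 25.5 s of the 72 s allowed. The sign-off reports no verdict.

- **Circle:** The blade was set on at the sticker and led about 353° round at a 43 mm radius, so it ended back at the sticker. The readings taken along the way showed about 2.5–5.5 N of side force, and about 1.5 N at the final stop. Force was only read at the end of each move, so I can't vouch for every instant between. The side force was a little above the 1–3 N you gave, well under the 25 N limit.
- **Tool:** After release, the camera showed it upright in its slot, flange on the shelf, within about 1 mm of where it hung at the start.
- **Mug and tin:** Both measured within about 2 mm of their starting places.
- **Finished housing:** The tool was carried well above it and never lowered near it.
- **Not confirmed:** I couldn't read the step checks directly. I judged the blade to be in the sticker zone at the start (about 10 mm off the sticker line, limit 13.5 mm) and at the end from pictures and arm position only.

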